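Refit the hinge pin and grease the hinge

ROBOT

A 6-joint arm with a two-finger parallel gripper is mounted at the origin on a cart in front of the work surface, level with it; the furniture and walls round the work are solid. World frame = base frame: x ahead of the robot, y to its left, z up, the work surface at z = 0. Lengths are in m, angles in rad, forces in N, time in s.
With the tool pointing down it reaches from about 0.25 to 0.85 m from the base axis. Payload 12.5 kg.
Tool frame: the origin (TCP) lies between the finger pads; the fingertips stand 19 mm ahead of it and the grasp point (between the pads) is the TCP; z points along the fingers, x is the direction in which the jaws open and shut, and the axes are right-handed (so a half turn about z gives the same grasp; the last joint's range is limited). The gripper opens to 93 mm and grips with 3 to 60 N. Pads are 15 mm wide; open, the fingers measure 128 mm over their backs; the gripper's body (75 mm by 188 mm) begins 65 mm behind the grasp point.
Start: joints at [1.18, 0.351, 1.652, -0, 1.139, -0.085], TCP at [0.166, 0.524, 0.238] pointing down, gripper open.
Joint ranges: [-2.75, 2.75], [-0.79, 2.1], [0.01, 2.65], [-1.57, 4.71], [0.07, 3.14], [-2.87, 2.87]. Speed limits (rad/s): [2.22, 2.22, 2.79, 3.14, 3.14, 3.14].

INTERFACE

Orientations are given as a rotation vector (axis times angle).
In Python, from rig import robot gives the robot as it stands. The module is installed in compiled form; this text tells all that it offers.
- The arm moves only by the tool step_arm, never from a script. Its argument "moves" is a list of rows, each a list of 3 entries, a list of its own where there are three numbers: the opening in per cent of the stroke, from 0 (shut) to 100 (fully open), then the shift along the tool's x, y, z in m, then the turn about the tool's z in rad. In form: [[claw, [dx, dy, dz], yaw], ...]. A call has 1 to 5 rows; each row is the pose to reach, as a shift and turn from the pose commanded when the call began, along the tool's axes at that moment; what a row does not reach only later rows make up. A row lasts 1/8 s, in which the tool goes at most 62.5 mm and 10.7 degrees, less where a joint would pass 70% of its speed; a pose out of reach is approached as far as the arm can. A call with a gripper value outside its range is refused whole. The fingers move at their own pace and stop on an object; "force" is the grip in N (left out, the last holds). Time passes only in rows, so rows that repeat a pose let the fingers close. It gives the time, the measured TCP pose, the force and the opening at its end, in the units of the state.
- robot.observe(): the state, without advancing time (a new reading comes with each control period).
- robot.capture(name): name is "scene" or "top" or "wrist"; returns a dict with "pixels" (480x640x3 uint8, blue, green, red), "fx", "fy", "cx", "cy" (pixels), "k1" (the pictures are not rectified: a ray, as slopes to the right and down, at radius r is drawn at 1 + k1 r^2 times it, then the intrinsics apply), "eye" and "rotation" of the camera in the world. Camera axes: x right, y up, looking along -z (the intrinsics and any distortion apply to the point x, -y, -z); pixel columns grow to the right and rows downward; lengths in m; the calibration is good to about 2 mm. A picture is of the moment at which its call begins. There is no depth.
- robot.close_job(): hands the job in, once; it reports no verdict.
The state is a dict: "t": time; "joint_positions": joint angles; "qd": joint speeds; "joint_torque": joint torques, N m; "eef_pos": TCP position; "tool_rot": TCP orientation; "wrist_force": force on the tool from outside, world axes, zero at the start; "moment": the same for the moment, N m; "grip_width": finger opening in m.
Only numpy, scipy, OpenCV 4.12 (cv2) and the standard library are available. Lean on these libraries where they do the work, as an engineer would, in place of code of your own. Each camera call takes 0.05 s, during which the arm holds its last target.

TASK

Put the swing-arm hinge of the bench bracket back in service: take the headed pin from its parking block and push it down through the fork and arm holes until its head seats on the fork. Then take the push-type grease coupler, press it squarely onto the bracket's tilted button-head grease nipple until it snaps over, push it fully home so its mouth sits flat on the boss, and keep hold of it there, pressing against its spring: finish while still holding it. Leave the timer, the petri dish and the tape roll where they are.

Things in the scene. Friction and masses are not known exactly. Their poses are not given: they have to be found in the camera images.
- bracket: Grey hinge bracket fixed to the bench, base 235x100x12. Origin on the bench under the vertical pin axis, z up; -x points to the nipple end. Fork: two level plates 60x56x10, tops at z = 55 and 87, joined by a web on the -x side; between them the eye (z 57 to 75) of a bright arm that runs to x = +100. The three 14 mm holes are in line at x = y = 0.
- bracket_hole (a point): Centre of the mouth of the top pin hole (14 mm, 2 mm chamfer) in the fork's upper face, 87 mm above the bench; nothing on the bracket is higher. z up.
- nipple: Tilted button-head grease nipple on a round boss of 52 mm diameter, fixed. Origin: centre of the boss's flat face, at x = -90, y = 0, z = 52 of the bracket. Its z axis points out along the nipple, leaning 0.5 rad from vertical to the bracket's -x (towards the robot). Stem 12 mm, 22 mm button head from z = 14 to 25, bevelled above, undercut below.
- pin_block: Grey plastic parking block, fixed: 90x90x6 foot and 62x62 body, 56 mm high, with a 14 mm upright hole in its middle in which the pin stands. Origin under its centre. Block and coupler stand on opposite sides of the bracket, either way round. A leaning sign, 175 mm high, stands at the left of the work (x 0.38 to 0.60 m, y above 0.13 m): keep clear of it.
- pin: Steel headed pin, 70 g: shank 12 mm diameter, 48 mm long with chamfered foot; round head 26 mm diameter, 20 mm high. Origin at the centre of the head's underside; z up through the head. At the start it stands in the block with its head resting on the block's top.
- coupler: Push-type grease coupler, about 0.27 kg, 104 mm long, standing mouth down. Origin: centre of its open mouth, z up its axis. Sleeve 44 mm diameter, z 0 to 30, bore 27 mm; flange 52 mm, z 30 to 38; square grip 28x28 mm, z 38 to 95, flats facing x and y; cap on top. Fully home its mouth lies on the boss face: coupler and nipple origins and z axes coincide; any turn about z will do.
- coupler_flange (a point): Centre of the flange's upper face, 38 mm above the mouth: fingertips gripping the square can stand on the flange to push. Four slippery sprung jaws in the bore, 11.5 mm above the mouth, snap over the nipple head: they meet it when the mouth is about 12 mm from the boss and pass it at about 5 mm, at some 5 to 12 N.
- plunger (a joint): Spring plunger inside the coupler, in m: 0 free, grows as the nipple head pushes it in, about 0.010 when the coupler is fully home (0.7 N per mm). Let go, the spring lifts the coupler 2 to 4 mm until its jaws catch under the nipple head, so it must be held home.
- timer: White bench timer 66x66x20, bystander. Origin under its centre.
- petri_dish: Petri dish, 90 mm diameter, 12 high, bystander. Origin under its centre.
- tape: Roll of green tape lying flat, 83 mm diameter, 18 high, bystander. Origin under its centre.
Not all that is in view belongs to the job. What is shaped like the pin but black or purple is not meant.

How it is judged:
By the outcome, as a careful person would: the job done as asked, in the order asked, and still so for the second after the job is handed in, while the arm keeps its last pose, push and grip.
It also fails if it takes over 61 s, if anything falls off the work surface, if the arm or the gripper's body presses on something with over 40 N, if the wrist force passes 120 N, or if a joint passes its speed limit or range.

## Working session

There is one attempt and no reset: what is moved stays moved. The work goes in short steps, Python scripts to look and compute and a tool call to move; the robot and the scene stay as the last step left them, time stands still between calls to the robot, and variables do not carry over. Pictures are saved under pics/ and viewed, and the job is handed in when it is done.

Besides the shell and the picture viewer there is one more tool, called after "Request:" as name([rows], argument=value, ...), one row to a line, values as JSON. step_arm: Moves the arm, as the interface text tells. Its arguments: {"type":"object","properties":{"moves":{"type":"array"},"force":{"type":"number"}},"required":["moves"]}

```bash
mkdir -p pics
cat > h.py <<'E'
import numpy as np, cv2
from rig import robot
from scipy.spatial.transform import Rotation as R
def cap(name,fn):
    c=robot.capture(name); cv2.imwrite('pics/'+fn+'.png',c['pixels'])
    np.savez('pics/'+fn+'.npz',**{k:np.array(v) for k,v in c.items()}); return c
def load(fn): 
    d=np.load('pics/'+fn+'.npz'); return {k:d[k] for k in d}
def rot(c):
    r=np.array(c['rotation']); 
    return r if r.shape==(3,3) else R.from_rotvec(r).as_matrix()
def ray(c,u,v):
    x=(u-float(c['cx']))/float(c['fx']); y=(v-float(c['cy']))/float(c['fy'])
    k=float(c['k1']); rd=np.hypot(x,y); r=rd
    for _ in range(30): r=rd/(1+k*r*r)
    s=r/rd if rd>0 else 1
    return rot(c)@np.array([x*s,-y*s,-1.])
def onz(c,u,v,z):
    d=ray(c,u,v); e=np.array(c['eye']); return e+d*(z-e[2])/d[2]
def proj(c,p):
    q=rot(c).T@(np.array(p)-np.array(c['eye'])); x=q[0]/-q[2]; y=-q[1]/-q[2]
    f=1+float(c['k1'])*(x*x+y*y); return np.array([x*f*float(c['fx'])+float(c['cx']),y*f*float(c['fy'])+float(c['cy'])])
def tri(obs):
    A=np.zeros((3,3));b=np.zeros(3)
    for c,u,v in obs:
        d=ray(c,u,v);d/=np.linalg.norm(d);M=np.eye(3)-np.outer(d,d);A+=M;b+=M@np.array(c['eye'])
    p=np.linalg.solve(A,b); return p
def crop(fn,x0,y0,x1,y1,out,s=4):
    im=cv2.imread('pics/'+fn+'.png')[y0:y1,x0:x1]; cv2.imwrite('pics/'+out+'.png',cv2.resize(im,None,fx=s,fy=s,interpolation=cv2.INTER_CUBIC))
E
python3 - <<'E'
from h import *
for n in ['scene','top','wrist']:
    c=cap(n,n+'0'); print(n,[ (k,np.round(c[k],3).tolist()) for k in c if k!='pixels'])
print({k:np.round(v,3) for k,v in robot.observe().items()})
E
```

```text
scene [('fx', 524.155), ('fy', 524.155), ('cx', 327.081), ('cy', 242.669), ('k1', -0.075), ('eye', [-0.075, 0.113, 0.611]), ('rotation', [0.58, -0.902, -1.888])]
top [('fx', 612.338), ('fy', 612.338), ('cx', 327.387), ('cy', 240.392), ('k1', -0.181), ('eye', [0.478, -0.208, 1.013]), ('rotation', [0.075, -0.012, -1.555])]
wrist [('fx', 403.653), ('fy', 403.653), ('cx', 320.923), ('cy', 240.23), ('k1', -0.092), ('eye', [0.087, 0.548, 0.384]), ('rotation', [-0.259, -0.188, 1.255])]
{'t': np.float64(0.15), 'joint_positions': array([ 1.18 ,  0.351,  1.652, -0.   ,  1.139, -0.085]), 'qd': array([-0.   , -0.001, -0.002, -0.001, -0.001, -0.001]), 'joint_torque': array([ 1.0000e-03, -4.9747e+01, -2.8535e+01,  7.0000e-02,  2.5000e-02,
       -0.0000e+00]), 'eef_pos': array([0.165, 0.524, 0.237]), 'tool_rot': array([ 2.533e+00,  1.857e+00, -1.000e-03]), 'wrist_force': array([ 0.041,  2.089, -0.691]), 'moment': array([-0.091,  0.039, -0.011]), 'grip_width': np.float64(0.093)}
```

View pics/scene0.png

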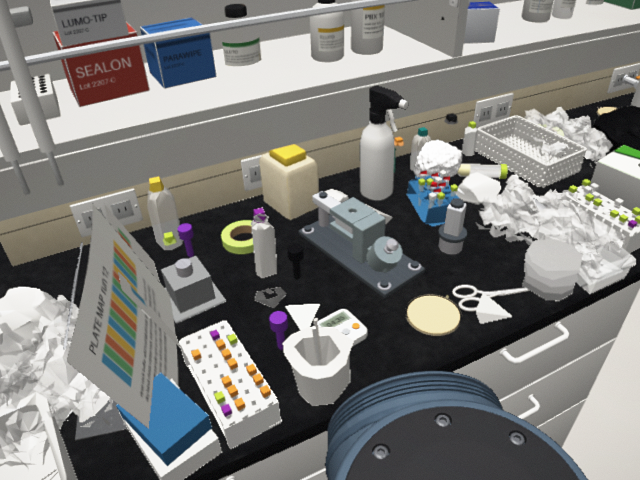

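View pics/top0.png

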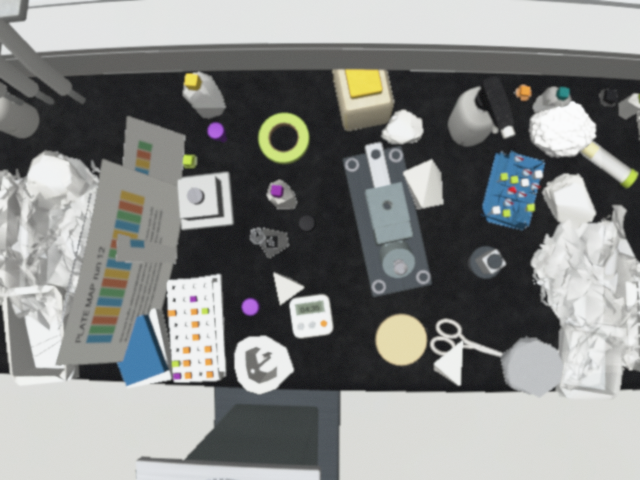

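View pics/wrist0.png

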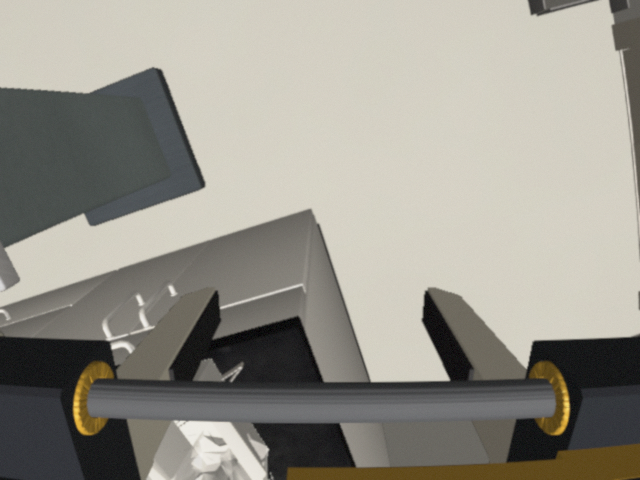

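The pin block with the grey-headed pin is at scene (188,285) / top (200,198). The bracket is at top (390,225), and the coupler stands at scene (453,225) / top (487,262). The purple pins at scene (185,235) and (278,325) and the black one at (295,260) are decoys. I'll confirm in enlarged crops.

Run:
```python
from h import *
crop('top0',165,160,245,240,'c1',7)
crop('top0',335,135,445,300,'c2',3.6)
crop('top0',455,235,520,290,'c3',8)
crop('scene0',150,240,230,320,'c4',7)
crop('scene0',300,180,430,295,'c5',5)
crop('scene0',425,185,480,260,'c6',7)
a=[cv2.imread(f'pics/c{i}.png') for i in (1,3,4,6)]
```

```text
(no output)
```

View pics/c1.png

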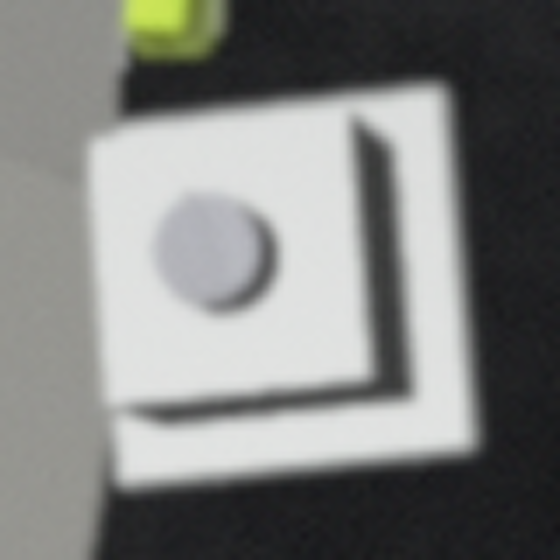

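View pics/c2.png

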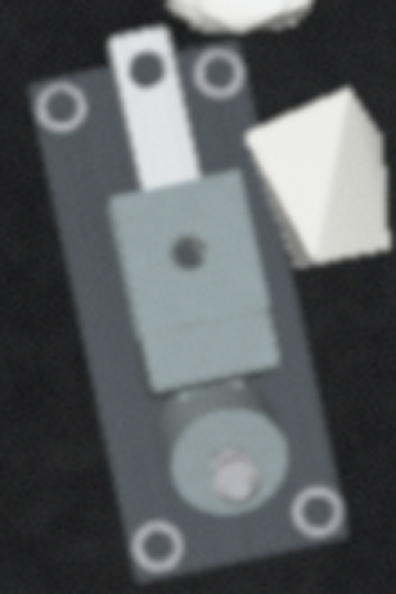

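View pics/c3.png

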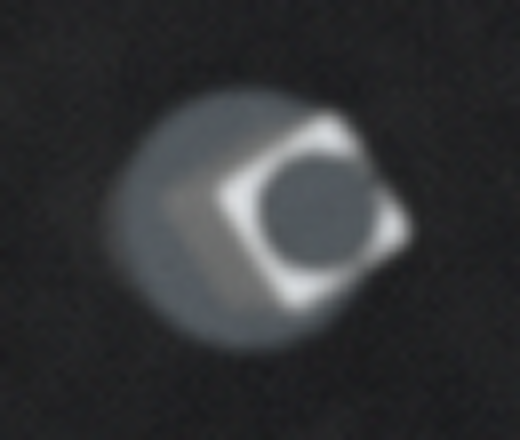

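View pics/c4.png

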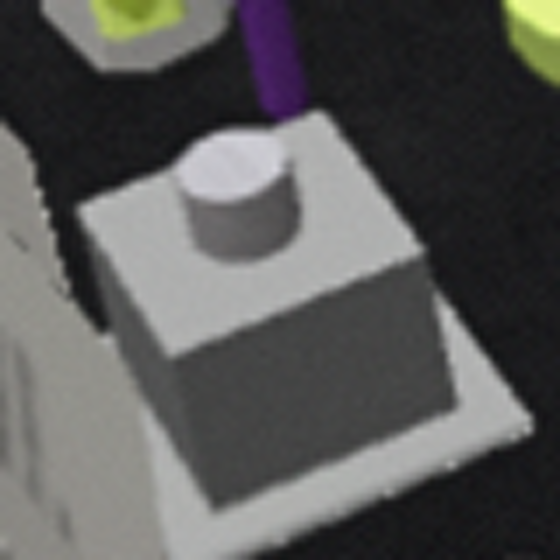

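View pics/c5.png

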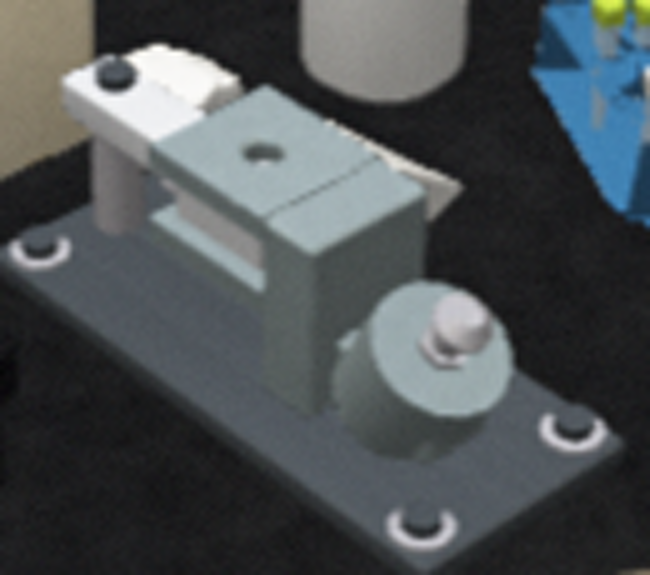

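View pics/c6.png

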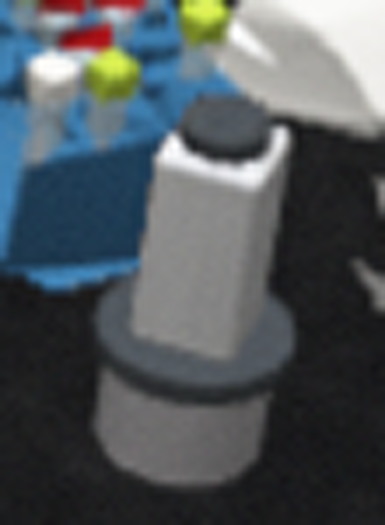

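Run:
```python
from h import *
T=load('top0');S=load('scene0')
t=lambda x,y:(335+x/3.6,135+y/3.6)
f=lambda p:np.round(p,4)
hT=t(188,252); hS=(300+263/5,180+152/5)
print('hole top',f(onz(T,*hT,.087)),'scene',f(onz(S,*hS,.087)),'tri',f(tri([(T,*hT),(S,*hS)])))
sc=[onz(T,*t(*p),.012) for p in [(61,107),(219,73),(318,510),(157,546)]]
ss=[onz(S,300+p[0]/5,180+p[1]/5,.012) for p in [(39,246),(575,427),(421,523)]]
print('screws',f(sc)); print(f(ss))
for a in (sc[0]-sc[3],sc[1]-sc[2]): print(np.degrees(np.arctan2(a[1],a[0])),np.linalg.norm(a))
for a in (sc[0]-sc[1],sc[3]-sc[2]): print(np.degrees(np.arctan2(a[1],a[0]))-90)
a=ss[0]-ss[2];print('scene dir',np.degrees(np.arctan2(a[1],a[0])));a=ss[2]-ss[1];print(np.degrees(np.arctan2(a[1],a[0]))-90)
# pin
pT=(165+209/7,160+250/7); pS=(150+234/7,240+165/7)
print('pin',f(onz(T,*pT,.076)),f(onz(S,*pS,.076)),f(tri([(T,*pT),(S,*pS)])))
bt=[onz(T,165+x/7,160+y/7,.056) for x,y in [(352,115),(374,380),(108,405),(90,138)]];print('block',f(bt),f(np.mean(bt,0)))
# coupler cap centre z=.104? sq corners z .095
cT=(455+316/8,235+211/8); 
print('cap',f(onz(T,*cT,.104)))
sq=[onz(T,455+x/8,235+y/8,.095) for x,y in [(330,110),(413,232),(298,310),(217,190)]];print(f(sq),f(np.mean(sq,0)))
for i in range(4):
    a=sq[(i+1)%4]-sq[i];print(np.degrees(np.arctan2(a[1],a[0])),np.linalg.norm(a))
cS=(425+226/7,185+123/7);print('capS',f(onz(S,*cS,.104)),f(tri([(T,*cT),(S,*cS)])))
o=robot.observe();print(R.from_rotvec(o['tool_rot']).as_matrix().round(3))
# nipple head top
nT=t(236,478);nS=(300+463/5,180+320/5);print('nip',f(tri([(T,*nT),(S,*nS)])))
for n in [(340,178)]: pass
```

```text
hole top [ 0.5839 -0.2604  0.087 ] scene [ 0.5832 -0.2597  0.087 ] tri [ 0.584  -0.2604  0.0863]
screws [[ 0.6587 -0.2059  0.012 ]
 [ 0.6755 -0.2783  0.012 ]
 [ 0.4759 -0.3249  0.012 ]
 [ 0.4586 -0.2521  0.012 ]]
[[ 0.6634 -0.2072  0.012 ]
 [ 0.4782 -0.3267  0.012 ]
 [ 0.4619 -0.2534  0.012 ]]
12.999868494904375 0.20543909563284685
13.145771228722102 0.20500201744417285
13.030232665801364
13.365104516572757
scene dir 12.916466259382167
12.567931835474866
pin [0.5967 0.0393 0.076 ] [0.5969 0.0408 0.076 ] [0.597  0.0401 0.0755]
block [[0.6305 0.0121 0.056 ]
 [0.5697 0.0051 0.056 ]
 [0.5634 0.0672 0.056 ]
 [0.6251 0.0737 0.056 ]] [0.5972 0.0395 0.056 ]
cap [ 0.5    -0.4208  0.104 ]
[[ 0.5193 -0.4255  0.095 ]
 [ 0.4965 -0.4415  0.095 ]
 [ 0.4816 -0.4195  0.095 ]
 [ 0.504  -0.4039  0.095 ]] [ 0.5004 -0.4226  0.095 ]
-144.88556298551455 0.027860951474898282
124.14740410230468 0.026564966123612112
34.894773265829215 0.027272441082760886
-54.581571324003754 0.02645699654956265
capS [ 0.4962 -0.4181  0.104 ] [ 0.5001 -0.4216  0.1005]
[[ 0.301  0.954 -0.   ]
 [ 0.954 -0.301 -0.001]
 [-0.001 -0.    -1.   ]]
nip [ 0.489  -0.2833  0.0686]
```

```bash
cat >> h.py <<'E'
def go(x,y,z,yaw=None):
    o=robot.observe();M=R.from_rotvec(o['tool_rot']).as_matrix()
    d=M.T@(np.array([x,y,z])-o['eef_pos']); cy=np.degrees(np.arctan2(M[1,0],M[0,0]))
    w=0 if yaw is None else -np.radians((yaw-cy+180)%360-180)
    print('t',round(float(o['t']),2),'pos',o['eef_pos'].round(4),'yaw',round(cy,1),'q',o['joint_positions'].round(2),'F',np.round(o['wrist_force'],1),'w',round(float(o['grip_width']),4))
    print('shift',d.round(4).tolist(),'turn',round(float(w),3),'rows',np.linalg.norm(d)/.0625,abs(w)/.187)
E
python3 -c "
from h import *
go(.33,.06,.27,0)"
```

```text
t 0.15 pos [0.1655 0.5243 0.2372] yaw 72.5 q [ 1.18  0.35  1.65 -0.    1.14 -0.08] F [ 0.   2.1 -0.7] w 0.093
shift [-0.3932, 0.2967, -0.0324] turn 1.265 rows 7.8984434126961425 6.764812878563244
```

Request:
step_arm([
  [100,[-0.049,0.037,-0.032],0.16],
  [100,[-0.098,0.074,-0.032],0.32],
  [100,[-0.147,0.111,-0.032],0.48],
  [100,[-0.196,0.148,-0.032],0.64],
  [100,[-0.245,0.185,-0.032],0.8],
], force=30)

```text
t: 0.78
eef_pos: [0.2678, 0.2349, 0.2697]
tool_rot: [-3.059, -0.717, -0.001]
wrist_force: [1.6, 0.7, -0.3]
grip_width: 0.0926
```

```bash
python3 -c "
from h import *
go(.33,.06,.27,0)"
```

```text
t 0.78 pos [0.2678 0.2349 0.2697] yaw 26.4 q [ 0.59 -0.06  2.05 -0.    1.15  0.13] F [ 1.6  0.7 -0.3] w 0.0926
shift [-0.022, 0.1843, -0.0003] turn 0.46 rows 2.97037857711474 2.4620673648979237
```

Request:
step_arm([
  [100,[-0.007,0.061,0],0.16],
  [100,[-0.015,0.122,0],0.32],
  [100,[-0.022,0.184,0],0.46],
  [100,[0.024,0.211,0],0.46],
  [100,[0.07,0.238,0],0.46],
])

```text
t: 1.4
eef_pos: [0.4385, 0.054, 0.2698]
tool_rot: [-3.142, -0.004, -0.001]
wrist_force: [0.6, 0.3, 0.6]
grip_width: 0.0927
```

```bash
python3 -c "
from h import *
go(.597,.04,.2,0)"
```

```text
t 1.4 pos [0.4385 0.054  0.2698] yaw 0.1 q [0.02 0.11 1.87 0.   1.15 0.01] F [0.6 0.3 0.6] w 0.0927
shift [0.1584, 0.0144, 0.0699] turn 0.002 rows 2.779571695163175 0.012481972108851137
```

Request:
step_arm([
  [100,[0.055,0.005,0],0],
  [100,[0.11,0.01,0.0],0],
  [100,[0.158,0.0144,0.03],0],
  [100,[0.158,0.0144,0.075],0],
  [100,[0.158,0.0144,0.075],0],
])

```text
t: 2.02
eef_pos: [0.5933, 0.0417, 0.1915]
tool_rot: [-3.142, -0.008, 0.011]
wrist_force: [0.2, 0.3, 0.2]
grip_width: 0.0928
```

```bash
python3 -c "
from h import *
cap('wrist','w1');cap('scene','s1');go(.597,.04,.078,0)"
```

```text
t 2.12 pos [0.5951 0.0418 0.1959] yaw 0.3 q [-0.01  0.48  1.57  0.    1.09 -0.01] F [ 0.1 -1.2  0.4] w 0.0931
shift [0.0018, 0.0018, 0.1179] turn 0.005 rows 1.8863724582437358 0.027030141832737595
```

View pics/w1.png

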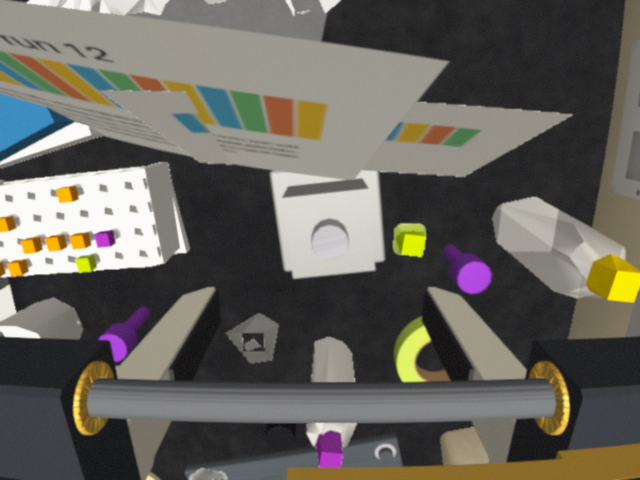

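View pics/s1.png

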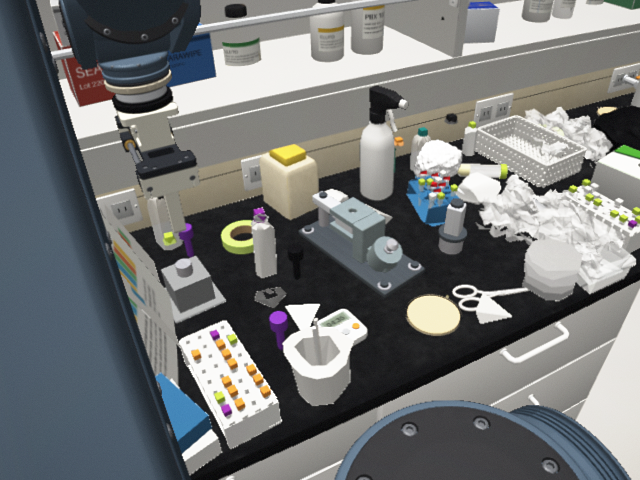

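```bash
python3 -c "
from h import *
W=load('w1');T=load('top0')
print(np.round(W['eye'],4),rot(W).round(3))
print('pin',onz(W,330,238.5,.076).round(4), proj(W,[.597,.04,.076]))
print('vial tri',tri([(W,410,240),(T,190,160)]).round(3))
print('purple tri',tri([(W,472,273),(T,216,130)]).round(3))
print('bottle cap',tri([(W,615,280),(T,192,81)]).round(3))
crop('w1',270,190,430,300,'c7',5)
"
```

```text
[0.5944 0.1233 0.3385] [[ 1.    -0.007  0.006]
 [ 0.005  0.955  0.296]
 [-0.007 -0.296  0.955]]
pin [0.599  0.0433 0.076 ] [327.06074722 243.07716357]
vial tri [0.651 0.046 0.087]
purple tri [0.705 0.013 0.061]
bottle cap [0.765 0.036 0.132]
```

View pics/c7.png

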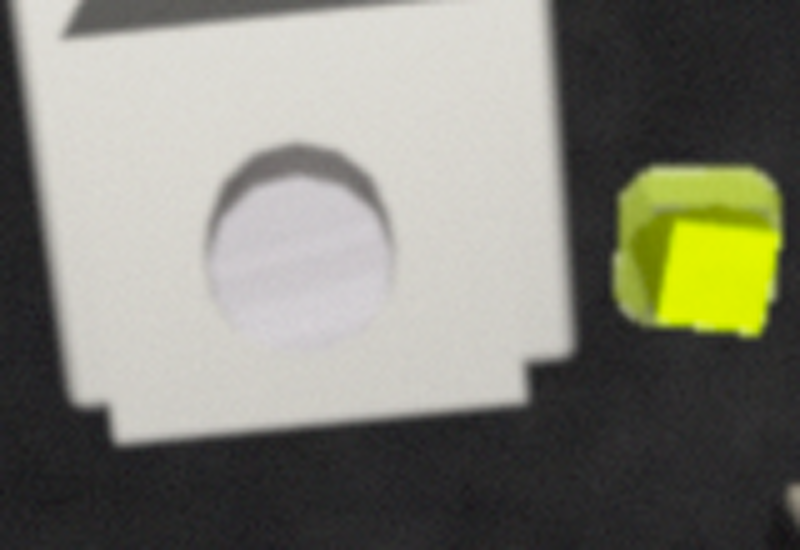

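```bash
python3 -c "
from h import *
W=load('w1');T=load('top0');S=load('scene0')
crop('scene0',140,215,220,265,'c8',8);crop('top0',170,145,220,185,'c9',10)
pT=(165+209/7,160+250/7); pS=(150+234/7,240+165/7);pW=(270+302/5,190+262/5)
for o in ([(T,*pT),(W,*pW)],[(S,*pS),(W,*pW)],[(T,*pT),(S,*pS),(W,*pW)]): print(tri(o).round(4))
print(onz(W,*pW,.076))
"
```

```text
[0.5982 0.0398 0.0732]
[0.5993 0.0403 0.0743]
[0.5982 0.0402 0.0746]
[0.59927203 0.04050106 0.076     ]
```

View pics/c8.png

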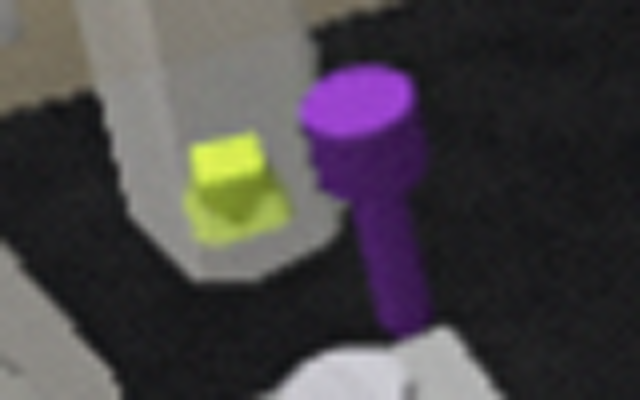

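View pics/c9.png

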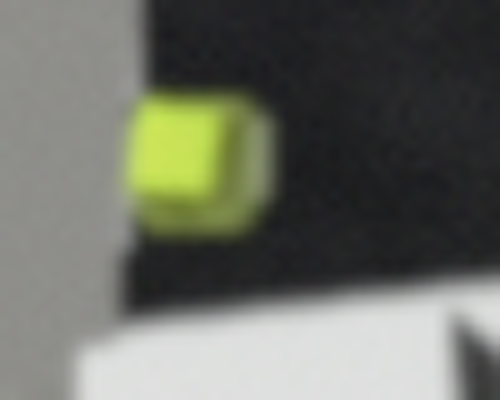

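```bash
python3 -c "
from h import *
W=load('w1');T=load('top0');S=load('scene0')
a=(T,187.8,159.5);b=(S,168.5,234.4);c=(W,413.6,245)
for o in ([a,b],[a,c],[b,c],[a,b,c]): print(tri(o).round(4))
print(onz(S,169.5,244,.0),onz(S,170,278,0))
"
```

```text
[0.6498 0.0465 0.101 ]
[0.6504 0.0465 0.0992]
[0.6505 0.047  0.1009]
[0.6502 0.0467 0.1006]
[0.76247164 0.03942808 0.        ] [0.66483172 0.06214185 0.        ]
```

Request:
step_arm([
  [43,[0.003,0.0015,0.0],0.13],
  [43,[0.003,0.0015,0.0],0.267],
  [43,[0.003,0.0015,0.04],0.267],
  [43,[0.003,0.0015,0.07],0.267],
  [43,[0.003,0.0015,0.07],0.267],
])

```text
t: 2.75
eef_pos: [0.5978, 0.0404, 0.1253]
tool_rot: [3.115, -0.41, -0.001]
wrist_force: [-0.6, -0.2, 0.5]
grip_width: 0.0475
```

```bash
python3 -c "
from h import *
cap('wrist','w2');go(.598,.0402,.078,-15);cap('scene','s2')
a=cv2.imread('pics/w2.png');b=cv2.imread('pics/s2.png')[100:340,60:380];b=cv2.resize(b,(640,480))
cv2.imwrite('pics/m2.png',cv2.resize(np.vstack([a,b]),(450,600)*1) if 0 else np.vstack([cv2.resize(a,(400,300)),cv2.resize(b,(400,300))]))"
```

```text
t 2.8 pos [0.5986 0.0404 0.1265] yaw -15.0 q [-0.01  0.57  1.61 -0.    0.96  0.25] F [0.5 0.8 0.6] w 0.0435
shift [-0.0006, 0.0003, 0.0485] turn -0.0 rows 0.7767307370448421 0.00017454811932684423
```

View pics/m2.png

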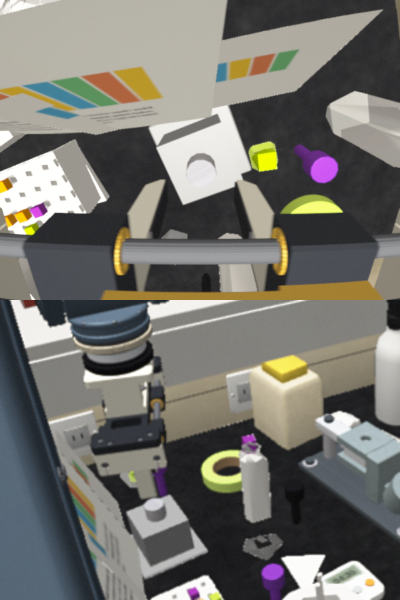

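Request:
step_arm([
  [43,[-0.0006,0.0003,0.025],0],
  [43,[-0.0006,0.0003,0.048],0],
  [0,[-0.0006,0.0003,0.048],0],
  [0,[-0.0006,0.0003,0.048],0],
  [0,[-0.0006,0.0003,0.048],0],
], force=30)

```text
t: 3.48
eef_pos: [0.5985, 0.0402, 0.0786]
tool_rot: [-3.114, 0.41, -0.005]
wrist_force: [0.3, 1.2, 7.8]
grip_width: 0.025
```

```bash
python3 -c "
from h import *
go(.598,.0402,.2,-15)"
```

```text
t 3.48 pos [0.5985 0.0402 0.0786] yaw -15.0 q [-0.01  0.64  1.64  0.    0.87  0.25] F [0.3 1.2 7.8] w 0.025
shift [-0.0001, -0.0, -0.1214] turn -0.0 rows 1.9421428339580413 0.0009594347304485299
```

Request:
step_arm([
  [0,[0,0,-0.003],0],
  [0,[0,0,-0.03],0],
  [0,[0,0,-0.07],0],
  [0,[0,0,-0.12],0],
  [0,[0,0,-0.12],0],
])

```text
t: 4.1
eef_pos: [0.5991, 0.0402, 0.2009]
tool_rot: [-3.114, 0.41, -0.011]
wrist_force: [-0.1, 0.1, -0.1]
grip_width: 0.025
```

```bash
python3 -c "
from h import *
cap('wrist','w3');cap('scene','s3');go(.5837,-.2603,.2,-15)"
```

```text
t 4.2 pos [0.5972 0.0401 0.1967] yaw -15.0 q [-0.01  0.48  1.56 -0.    1.1   0.25] F [ 0.3 -0.4 -1.5] w 0.0249
shift [0.0648, 0.2937, -0.0033] turn -0.0 rows 4.812079455453814 0.0008526542233612085
```

View pics/w3.png

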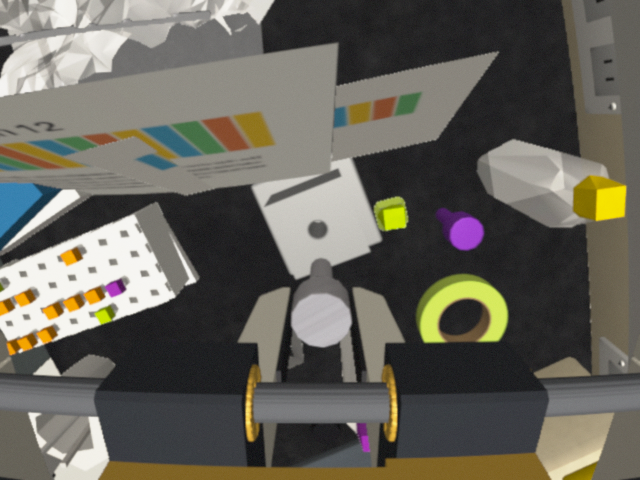

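View pics/s3.png

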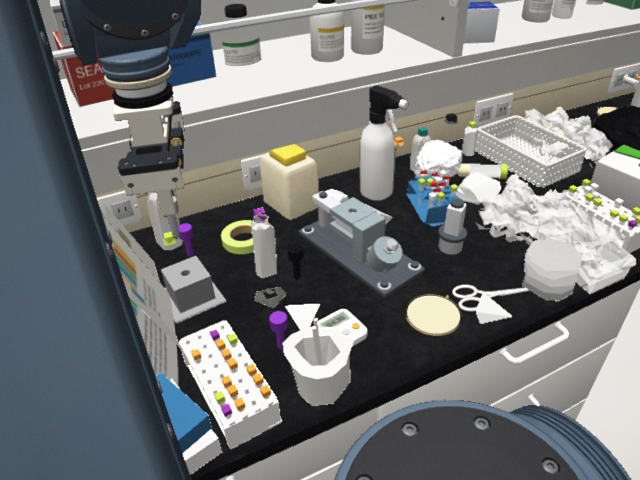

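```bash
python3 -c "
from h import *
T=load('top0');S=load('scene0')
print(tri([(T,276,190),(S,260,213)]).round(3))
print('spray',tri([(T,500,95),(S,385,92)]).round(3), 'cream',tri([(T,363,82),(S,288,154)]).round(3))"
```

```text
[ 0.599 -0.096  0.127]
spray [ 0.716 -0.402  0.228] cream [ 0.766 -0.22   0.122]
```

Request:
step_arm([
  [0,[0.004,0.02,-0.045],0],
  [0,[0.017,0.08,-0.045],0],
  [0,[0.03,0.138,-0.045],0],
  [0,[0.043,0.196,-0.045],0],
  [0,[0.055,0.25,-0.045],0],
])

```text
t: 4.82
eef_pos: [0.5848, -0.2174, 0.2399]
tool_rot: [-3.114, 0.411, 0.004]
wrist_force: [0.6, -0.3, -0.6]
grip_width: 0.0251
```

```bash
python3 -c "
from h import *
go(.5837,-.2603,.19,-15)"
```

```text
t 4.83 pos [ 0.5848 -0.2174  0.2399] yaw -15.0 q [-0.43  0.48  1.44 -0.    1.22 -0.17] F [ 0.6 -0.3 -0.6] w 0.0251
shift [0.0102, 0.0418, 0.0498] turn -0.0 rows 1.0531788793812284 0.0025153929446512825
```

Request:
step_arm([
  [0,[0.0102,0.0418,0.02],0],
  [0,[0.0102,0.0418,0.055],0],
  [0,[0.0102,0.0418,0.055],0],
])

```text
t: 5.2
eef_pos: [0.5829, -0.258, 0.1828]
tool_rot: [-3.112, 0.411, 0.011]
wrist_force: [-0.5, -0.6, -0.8]
grip_width: 0.025
```

```bash
python3 -c "
from h import *
cap('wrist','w4');cap('scene','s4');go(.5837,-.2603,.17,-15)
crop('s4',300,80,430,280,'c10',3);crop('w4',200,150,460,400,'c11',3)"
```

```text
t 5.3 pos [ 0.5848 -0.2582  0.1867] yaw -15.0 q [-0.49  0.56  1.45  0.    1.13 -0.23] F [ 0.1 -0.6 -0.1] w 0.025
shift [-0.0005, 0.0023, 0.0167] turn 0.0 rows 0.2692089466085021 0.0013327939196679955
```

View pics/c10.png

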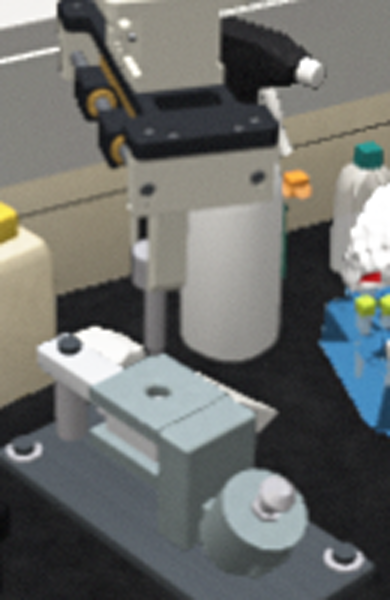

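View pics/c11.png

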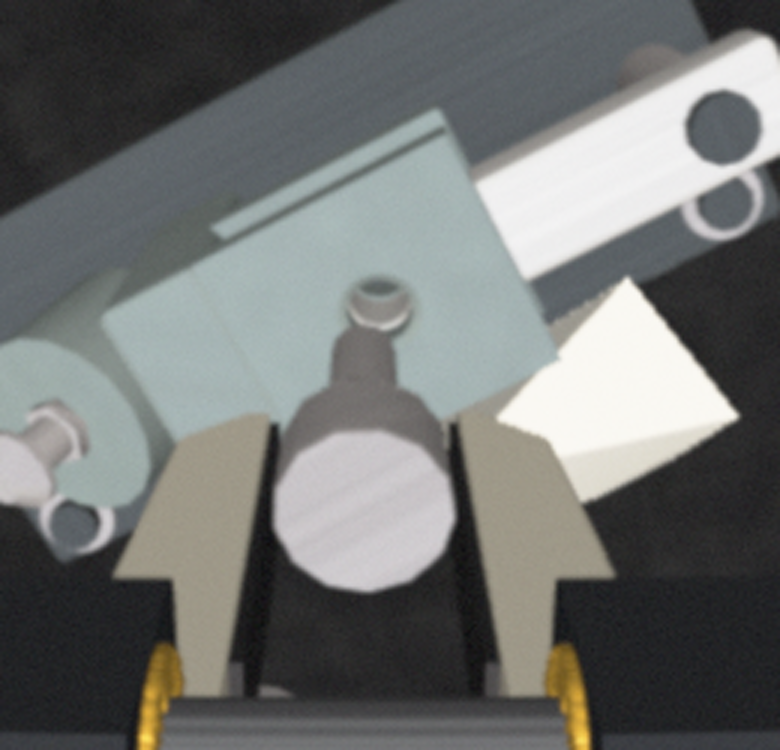

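```bash
python3 -c "
from h import *
W=load('w4');T=load('top0')
h=onz(W,200+380/3,150+303/3,.087);print('hole W',h.round(4))
print('head W',onz(W,200+365/3,150+508/3,.1867-.0026).round(4))
print('foot proj if vertical', (np.array([proj(W,[.5848,-.2582,.1867-.0706])])-[200,150])*3)
print('hole proj',(proj(W,[.5837,-.2603,.087])-[200,150])*3)
crop('w4',290,230,360,290,'c12',10)
"
```

```text
hole W [ 0.5862 -0.2594  0.087 ]
head W [ 0.5846 -0.2552  0.1841]
foot proj if vertical [[372.05267649 348.28218639]]
hole proj [369.66539634 309.73007449]
```

View pics/c12.png

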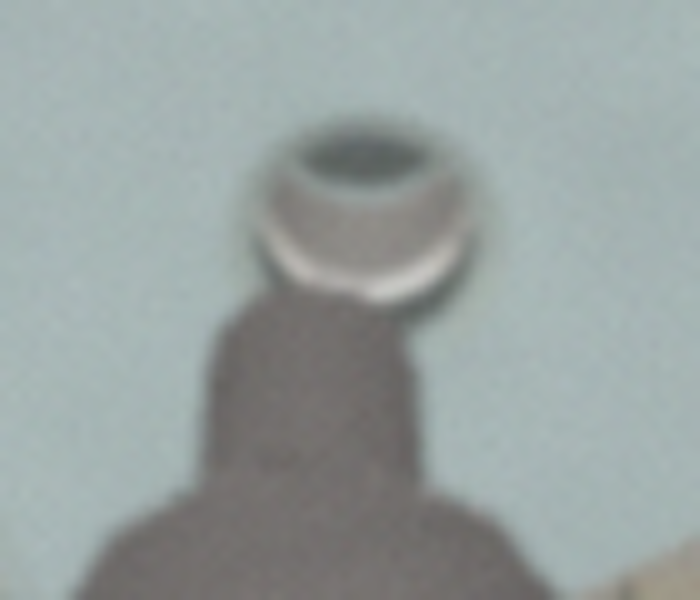

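```bash
python3 -c "
from h import *
o=robot.observe();p=o['eef_pos'];print(p)
W=cap('wrist','w5');cap('scene','s5');o=robot.observe();print(o['eef_pos'],o['qd'].round(3))
print('foot',proj(W,p-[0,0,.0706]),'head',proj(W,p-[0,0,.0026]),'hole',proj(W,[.5837,-.2603,.087]))
crop('w5',280,220,370,350,'c13',6);crop('s5',320,140,400,230,'c14',7)
"
```

```text
[ 0.58481281 -0.25817307  0.18665345]
[ 0.58537844 -0.25831203  0.18788804] [ 0.001 -0.007  0.001  0.001 -0.004 -0.001]
foot [320.01236468 264.01878473] head [319.40414677 321.53892033] hole [319.3688311  251.58457127]
```

View pics/c13.png

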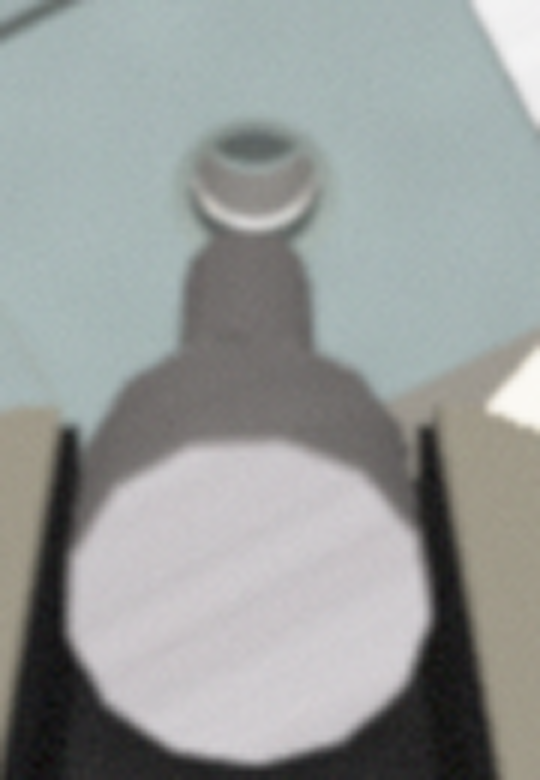

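View pics/c14.png

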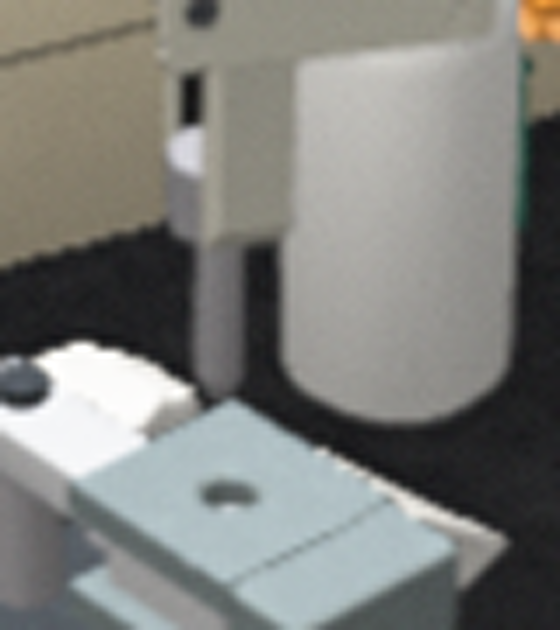

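```bash
python3 -c "
from h import *
go(.5846,-.2602,.160,-15)"
```

```text
t 5.4 pos [ 0.5854 -0.2583  0.1879] yaw -15.0 q [-0.49  0.56  1.45  0.    1.13 -0.23] F [ 0.   0.4 -0.9] w 0.025
shift [-0.0003, 0.002, 0.0279] turn 0.001 rows 0.4474034138754919 0.0029929108282672756
```

Request:
step_arm([
  [0,[-0.0003,0.002,0.015],0],
  [0,[-0.0003,0.002,0.026],0],
  [0,[-0.0003,0.002,0.026],0],
  [0,[-0.0003,0.002,0.026],0],
])

```text
t: 5.9
eef_pos: [0.5841, -0.2605, 0.1607]
tool_rot: [3.115, -0.41, 0.0]
wrist_force: [-0.0, -0.4, -0.6]
grip_width: 0.0246
```

```bash
python3 -c "
from h import *
cap('wrist','w6');go(.5846,-.2602,.145,-15)
crop('w6',260,200,390,330,'c15',5)"
```

```text
t 5.95 pos [ 0.5841 -0.2605  0.161 ] yaw -15.0 q [-0.49  0.59  1.47  0.    1.08 -0.23] F [-0.9 -0.1 -0.6] w 0.025
shift [0.0004, -0.0004, 0.016] turn -0.0 rows 0.2556324847360287 0.001096292860657387
```

View pics/c15.png

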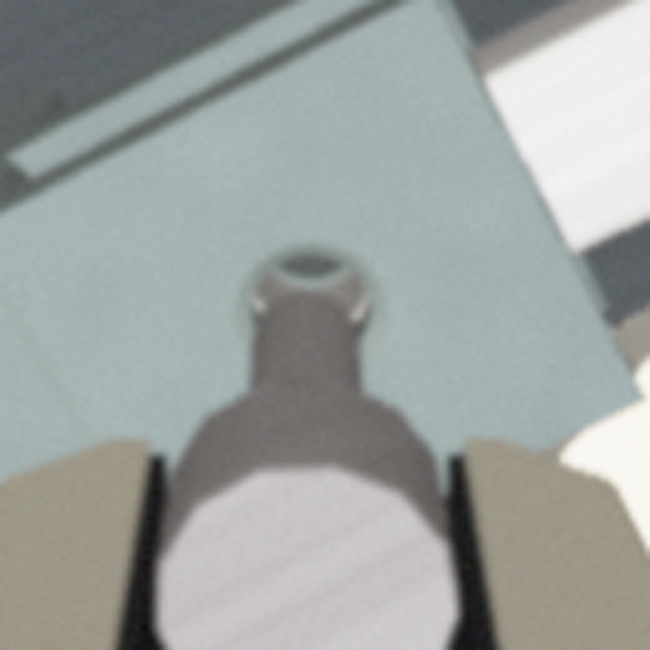

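Request:
step_arm([
  [0,[0.0005,0,0.004],0],
  [0,[0.0005,0,0.008],0],
  [0,[0.0005,0,0.012],0],
  [0,[0.0005,0,0.016],0],
])

```text
t: 6.45
eef_pos: [0.5844, -0.2605, 0.1443]
tool_rot: [-3.115, 0.41, 0.0]
wrist_force: [0.1, 0.6, -0.2]
grip_width: 0.0253
```

Foot is in the top hole without force. Continuing down.

Request:
step_arm([
  [0,[0,0,0.007],0],
  [0,[0,0,0.014],0],
  [0,[0,0,0.021],0],
  [0,[0,0,0.026],0],
  [0,[0,0,0.03],0],
])

```text
t: 7.08
eef_pos: [0.5844, -0.2606, 0.1143]
tool_rot: [-3.115, 0.41, 0.0]
wrist_force: [1.4, 0.2, -1.2]
grip_width: 0.0252
```

Request:
step_arm([
  [0,[0,0,0.002],0],
  [0,[0,0,0.004],0],
  [0,[0,0,0.0055],0],
  [0,[0,0,0.0065],0],
])

```text
t: 7.58
eef_pos: [0.5845, -0.2607, 0.1096]
tool_rot: [3.114, -0.41, 0.001]
wrist_force: [-6.9, 3.5, 17.5]
grip_width: 0.0251
```

Request:
step_arm([
  [43,[0,0,-0.001],0],
  [43,[0,0,-0.001],0],
  [43,[0,0,-0.001],0],
  [43,[0,0,-0.04],0],
  [43,[0,0,-0.09],0],
])

```text
t: 8.2
eef_pos: [0.5839, -0.2603, 0.1981]
tool_rot: [-3.114, 0.41, 0.004]
wrist_force: [0.8, 0.1, 0.8]
grip_width: 0.04
```

```bash
python3 -c "
from h import *
cap('wrist','w7');cap('scene','s7');go(.5,-.4205,.2,35)
a=cv2.imread('pics/w7.png');b=cv2.imread('pics/s7.png')[120:320,260:540]
cv2.imwrite('pics/m7.png',np.vstack([cv2.resize(a,(400,300)),cv2.resize(b,(400,286))]))"
```

```text
t 8.3 pos [ 0.5864 -0.2616  0.2036] yaw -15.0 q [-0.49  0.55  1.44  0.    1.15 -0.23] F [0.3 0.3 0.6] w 0.0399
shift [-0.0424, 0.1759, 0.0036] turn -0.873 rows 2.894783635108841 4.66750434994104
```

View pics/m7.png

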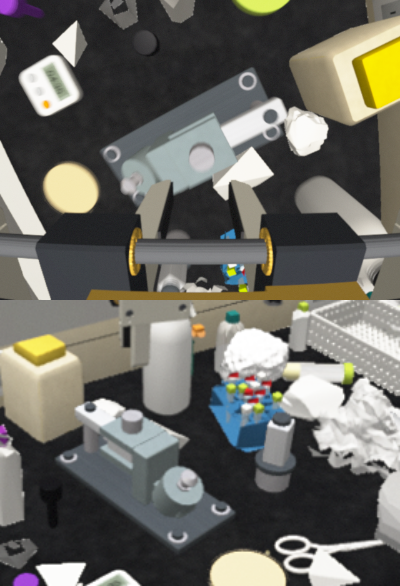

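Request:
step_arm([
  [55,[-0.008,0.035,0.0],0.185],
  [55,[-0.017,0.07,0],0.37],
  [55,[-0.025,0.105,0],0.555],
  [55,[-0.034,0.14,0],0.74],
  [55,[-0.0424,0.1759,0],0.925],
], force=20)

```text
t: 8.93
eef_pos: [0.4972, -0.4203, 0.1975]
tool_rot: [-2.599, 1.765, 0.001]
wrist_force: [0.2, 0.1, 0.0]
grip_width: 0.051
```

Request:
step_arm([
  [55,[0,0,0],0.185],
  [55,[0,0,0],0.37],
  [55,[0,0,0],0.555],
  [55,[0,0,0],0.74],
  [55,[0,0,0],0.925],
])

```text
t: 9.55
eef_pos: [0.4978, -0.4194, 0.1974]
tool_rot: [1.538, -2.739, -0.001]
wrist_force: [0.7, -0.1, -0.2]
grip_width: 0.0512
```

```bash
python3 -c "
from h import *
go(.5,-.4215,.17,-145)"
```

```text
t 9.55 pos [ 0.4978 -0.4194  0.1974] yaw -121.4 q [-0.77  0.57  1.41 -0.    1.16  1.35] F [ 0.7 -0.1 -0.2] w 0.0512
shift [0.0007, -0.003, 0.0274] turn 0.413 rows 0.441070572573951 2.206487156022061
```

Request:
step_arm([
  [55,[0.0007,-0.003,0.01],0.185],
  [55,[0.0007,-0.003,0.02],0.37],
  [55,[0.0007,-0.003,0.025],0.413],
  [55,[0.0007,-0.003,0.025],0.413],
])

```text
t: 10.05
eef_pos: [0.4999, -0.4214, 0.1722]
tool_rot: [0.954, -2.993, -0.002]
wrist_force: [0.5, 0.5, 0.0]
grip_width: 0.0511
```

```bash
python3 -c "
from h import *
o=robot.observe();p=o['eef_pos']
W=cap('wrist','w8');go(.5,-.4215,.066,-145)
print('capc pred',proj(W,[.5,-.4215,.104]))
crop('w8',200,180,440,420,'c16',3)"
```

```text
t 10.1 pos [ 0.5    -0.4216  0.1727] yaw -144.6 q [-0.77  0.6   1.42 -0.    1.12  1.75] F [-0.2 -0.8 -0.5] w 0.051
shift [-0.0, 0.0, 0.1067] turn 0.007 rows 1.7068948993908475 0.036833760465279725
capc pred [320.04502329 268.6966389 ]
```

View pics/c16.png

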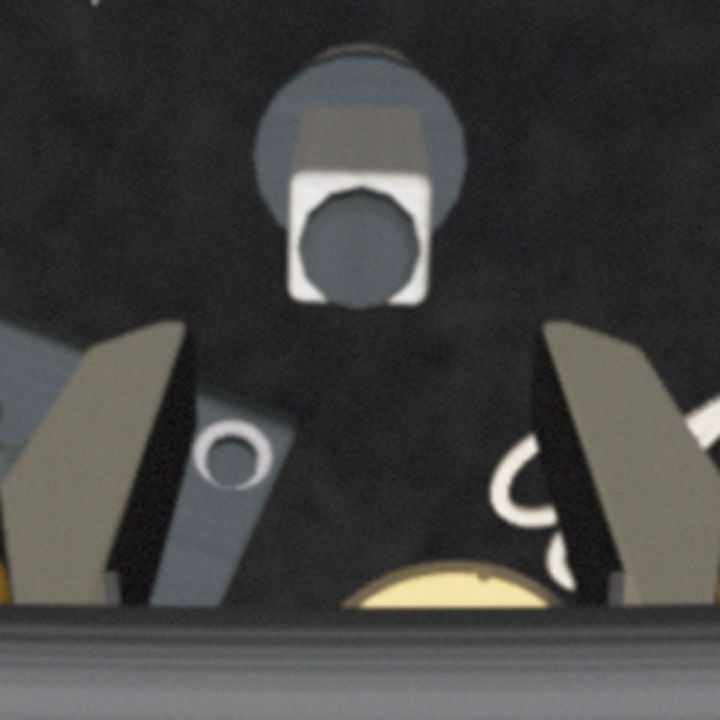

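Request:
step_arm([
  [55,[0,-0.0016,0.04],0.007],
  [55,[0,-0.0016,0.08],0.007],
  [55,[0,-0.0016,0.107],0.007],
  [20,[0,-0.0016,0.107],0.007],
  [20,[0,-0.0016,0.107],0.007],
], force=20)

```text
t: 10.72
eef_pos: [0.5016, -0.4235, 0.0675]
tool_rot: [-0.943, 2.996, -0.002]
wrist_force: [0.8, -0.9, 0.4]
grip_width: 0.0355
```

Request:
step_arm([
  [0,[0,0,0],0],
  [0,[0,0,0],0],
])

```text
t: 10.98
eef_pos: [0.5017, -0.4235, 0.0678]
tool_rot: [-0.943, 2.996, -0.004]
wrist_force: [0.3, 1.2, 7.1]
grip_width: 0.0278
```

```bash
python3 -c "
from h import *
go(.5098,-.3598,.072,-167)"
```

```text
t 10.97 pos [ 0.5017 -0.4235  0.0678] yaw -145.1 q [-0.77  0.74  1.47  0.    0.93  1.76] F [0.3 1.2 7.1] w 0.0278
shift [-0.0431, 0.0476, -0.0043] turn 0.383 rows 1.0302965945605216 2.047469793368306
```

Request:
step_arm([
  [0,[0,0,-0.006],0],
  [0,[0,0,-0.006],0],
  [0,[-0.015,0.016,-0.006],0.13],
  [0,[-0.03,0.032,-0.006],0.26],
  [0,[-0.0431,0.0476,-0.006],0.383],
])

```text
t: 11.6
eef_pos: [0.5091, -0.3584, 0.0719]
tool_rot: [0.349, -3.122, -0.001]
wrist_force: [0.4, -0.2, -3.2]
grip_width: 0.0278
```

```bash
python3 -c "
from h import *
W=cap('wrist','w9');cap('scene','s9');go(.503+.225*.022,-.3306-.974*.022,.072,-167)
crop('s9',360,150,520,290,'c17',4)"
```

```text
t 11.7 pos [ 0.5091 -0.3575  0.0719] yaw -167.0 q [-0.69  0.68  1.57  0.    0.89  2.23] F [-0.8  0.5 -3.2] w 0.028
shift [-0.0001, 0.0056, -0.0001] turn -0.001 rows 0.08940303749607408 0.004551563384474294
```

View pics/w9.png

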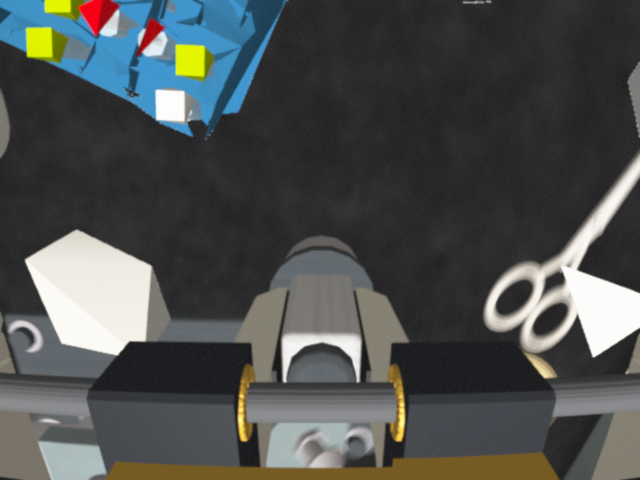

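View pics/c17.png

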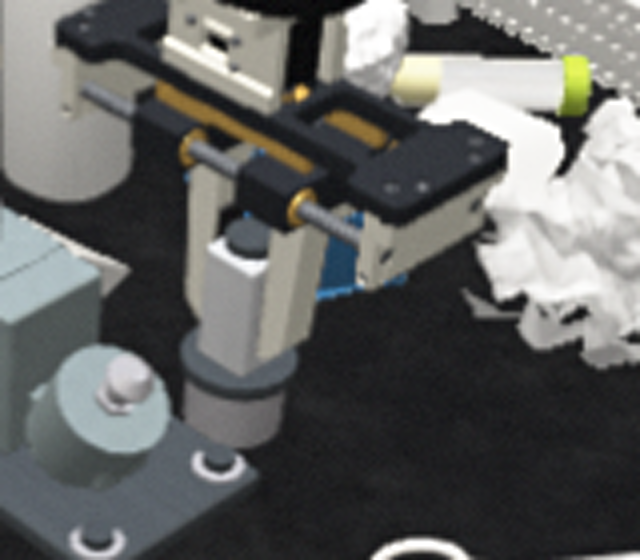

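Request:
step_arm([
  [0,[0,0.004,0],0],
  [0,[0,0.008,0],0],
  [0,[0,0.012,0],0],
  [0,[0,0.016,0],0],
  [0,[0,0.02,0],0],
])

```text
t: 12.32
eef_pos: [0.5054, -0.3416, 0.0733]
tool_rot: [-0.356, 3.119, -0.006]
wrist_force: [1.0, -6.1, 1.1]
grip_width: 0.0277
```

```bash
python3 -c "
from h import *
cap('scene','s10');go(.503+.225*.022,-.3306-.974*.022,.072,-167)
crop('s10',360,150,520,290,'c18',4)"
```

```text
t 12.38 pos [ 0.5053 -0.3412  0.0733] yaw -167.0 q [-0.67  0.66  1.61 -0.    0.87  2.25] F [ 1.4 -5.6  0.2] w 0.0281
shift [-0.0001, -0.0111, 0.0013] turn 0.0 rows 0.17945317492795998 0.002535805149991331
```

View pics/c18.png

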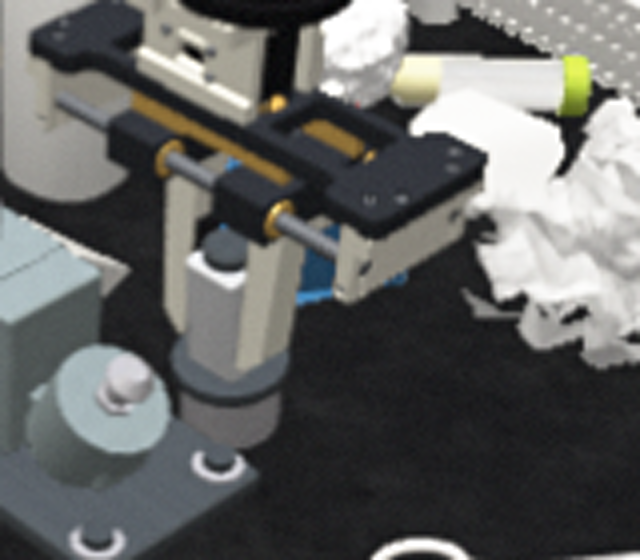

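Request:
step_arm([
  [0,[0,0.005,-0.001],0],
  [0,[0,0.009,-0.002],0],
  [0,[0,0.013,-0.002],0],
  [0,[0,0.016,-0.002],0],
  [0,[0,0.018,-0.002],0],
])

```text
t: 13.0
eef_pos: [0.5012, -0.3236, 0.0747]
tool_rot: [-0.356, 3.119, -0.004]
wrist_force: [0.9, -5.4, -2.8]
grip_width: 0.0279
```

```bash
python3 -c "
from h import *
cap('scene','s11');cap('wrist','w11');go(.503+.225*.022,-.3306-.974*.022,.072,-167)
crop('s11',360,150,520,290,'c19',4)"
```

```text
t 13.1 pos [ 0.5011 -0.3235  0.0747] yaw -167.0 q [-0.65  0.64  1.65 -0.    0.85  2.26] F [ 1.3 -4.4 -2. ] w 0.0274
shift [-0.0003, -0.0294, 0.0028] turn 0.0 rows 0.47224597276550434 0.0016276476775895963
```

View pics/c19.png

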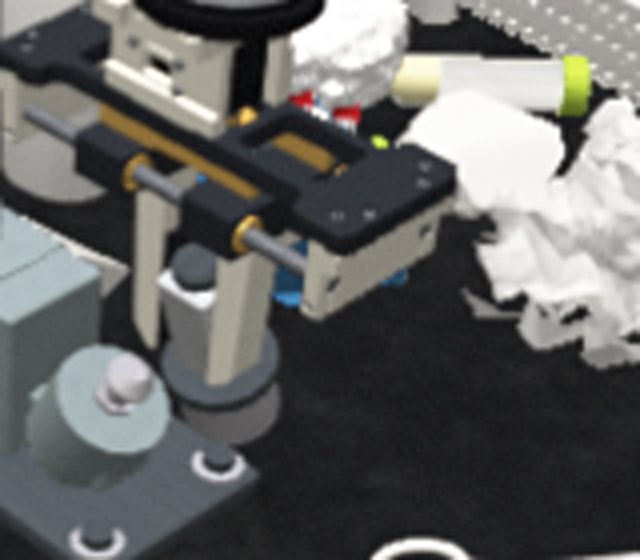

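View pics/w11.png

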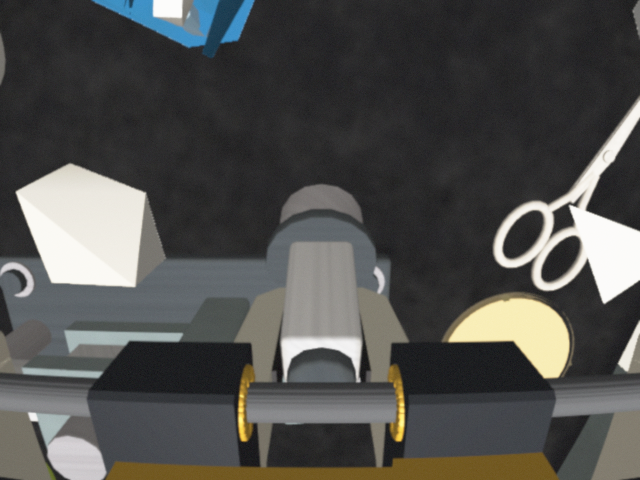

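```bash
cat >> h.py <<'E'
def model(p,yaw,th,L,s=0.0):
    # returns func: local (x,y,z) of coupler -> world; leaning toward tool +y; s = offset along tool y of axis
    ps=np.radians(yaw);tx=np.array([np.cos(ps),np.sin(ps),0]);ty=np.array([np.sin(ps),-np.cos(ps),0]);up=np.array([0,0,1.])
    ax=np.cos(th)*up+np.sin(th)*ty; py=np.cos(th)*ty-np.sin(th)*up
    return lambda x,y,z: np.array(p)+tx*x+py*(y+s)+ax*(z-L)
def circ(C,m,r,z):
    return np.array([proj(C,m(r*np.cos(a),r*np.sin(a),z)) for a in np.linspace(0,6.28,60)])
E
python3 - <<'E'
from h import *
W=load('w11');S=load('s11');p=[.5011,-.3235,.0747]
for th in (.3,.35,.4,.45,.5,.55):
    m=model(p,-167,th,.067)
    a=circ(W,m,.022,0);b=circ(W,m,.026,.03);b2=circ(W,m,.026,.038)
    sm=circ(S,m,.022,0);sc=proj(S,m(0,0,.104));sf=circ(S,m,.026,.03)
    print(th,'W mouth top',a[:,1].min().round(1),a[:,0].min().round(1),a[:,0].max().round(1),'flange top',b[:,1].min().round(1),'x',b2[:,0].min().round(1),b2[:,0].max().round(1),'| S mouth maxrow',(sm[:,1].max()-150)*4,'cap',((sc-[360,150])*4).round(0),'flange x',((sf[:,0].min()-360)*4).round(),((sf[:,0].max()-360)*4).round(),'mouth xmax',((sm[:,0].max()-360)*4).round())
E
```

```text
0.3 W mouth top 203.0 280.9 361.4 flange top 227.6 x 265.7 376.6 | S mouth maxrow 457.01286530113725 cap [184. 263.] flange x 147.0 266.0 mouth xmax 264.0
0.35 W mouth top 198.4 280.5 361.8 flange top 225.8 x 265.4 376.9 | S mouth maxrow 453.2778191839352 cap [180. 266.] flange x 151.0 269.0 mouth xmax 269.0
0.4 W mouth top 193.9 280.2 362.2 flange top 224.1 x 265.1 377.2 | S mouth maxrow 449.2740819426108 cap [177. 269.] flange x 154.0 271.0 mouth xmax 274.0
0.45 W mouth top 189.6 279.7 362.6 flange top 222.7 x 264.8 377.5 | S mouth maxrow 445.0114494678851 cap [175. 272.] flange x 157.0 273.0 mouth xmax 278.0
0.5 W mouth top 185.5 279.3 363.1 flange top 221.5 x 264.5 377.9 | S mouth maxrow 440.5000762082459 cap [172. 275.] flange x 160.0 276.0 mouth xmax 283.0
0.55 W mouth top 181.5 278.8 363.6 flange top 220.6 x 264.1 378.2 | S mouth maxrow 435.7504564489991 cap [169. 279.] flange x 163.0 278.0 mouth xmax 287.0
```

```bash
cat >> h.py <<'E'
def overlay(fn,p,yaw,th,L,s,x0,y0,x1,y1,out,k=4):
    C=load(fn);m=model(p,yaw,th,L,s)
    im=cv2.resize(cv2.imread('pics/'+fn+'.png')[y0:y1,x0:x1],None,fx=k,fy=k,interpolation=cv2.INTER_CUBIC)
    def d(P,col): cv2.polylines(im,[np.int32((np.array(P)-[x0,y0])*k)],True,col,1)
    d(circ(C,m,.022,0),(0,0,255));d(circ(C,m,.026,.03),(0,255,0));d(circ(C,m,.026,.038),(0,255,255))
    q=.014
    for z in (.038,.095): d([proj(C,m(a*q,b*q,z)) for a,b in ((1,1),(1,-1),(-1,-1),(-1,1))],(255,0,255))
    d(circ(C,m,.012,.104),(255,255,0))
    cv2.imwrite('pics/'+out+'.png',im)
E
python3 - <<'E'
from h import *
p=[.5011,-.3235,.0747]
overlay('w11',p,-167,.45,.067,0,240,160,400,400,'o1',3)
overlay('s11',p,-167,.45,.067,0,380,190,450,270,'o2',7)
a=cv2.imread('pics/o1.png');b=cv2.imread('pics/o2.png');b=cv2.resize(b,(300,343))
c=np.zeros((600,800,3),np.uint8);a=cv2.resize(a,(400,600));c[:,:400]=a;c[:343,420:720]=b;cv2.imwrite('pics/o3.png',c)
E
```

```text
(no output)
```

View pics/o3.png

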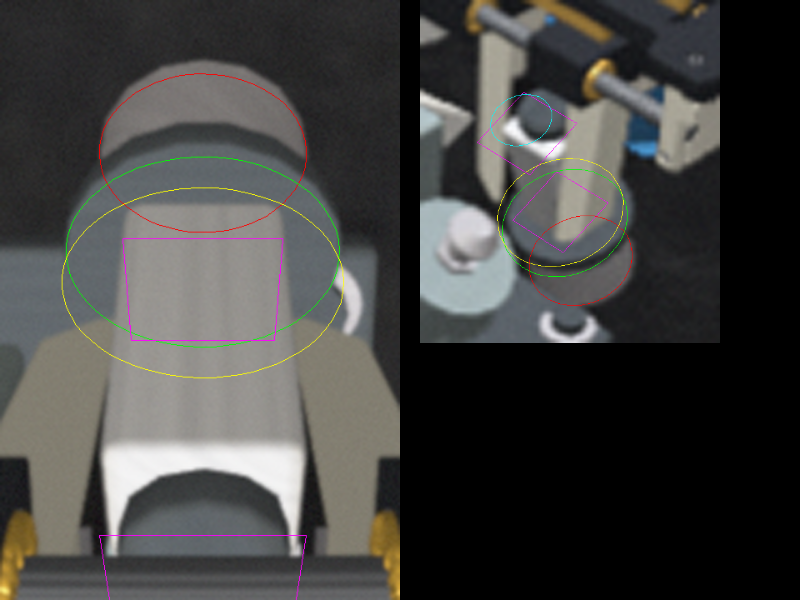

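```bash
cat >> h.py <<'E'
def fit(W,p,yaw,rows,S=None,cap=None,bias=-1.2):
    from scipy.optimize import least_squares
    mt,ft,sb,st=rows
    def f(v):
        m=model(p,yaw,v[0],v[1],v[2])
        r=[circ(W,m,.022,0)[:,1].min()+bias-mt,circ(W,m,.026,.03)[:,1].min()+bias-ft,proj(W,m(0,-.014,.038))[1]+bias-sb,proj(W,m(0,-.014,.095))[1]+bias-st]
        if S is not None: r+=list(proj(S,m(0,0,.104))-cap)
        return r
    s=least_squares(f,[.4,.067,0],x_scale=[.1,.01,.01]);return s.x,np.array(f(s.x))
E
python3 - <<'E'
from h import *
p=[.5011,-.3235,.0747];W=load('w11');S=load('s11')
r=(184,208.8,242,338)
for b in (0,-1.2,-3): print(fit(W,p,-167,r,bias=b))
print(fit(W,p,-167,r,S,np.array([360+194/4,150+265/4])))
E
```

```text
(array([ 0.35251973,  0.0773411 , -0.00198138]), array([ 0.69667194,  0.45018986, -1.55089447,  0.37663905]))
(array([ 0.34988549,  0.07704007, -0.00159266]), array([ 0.70418237,  0.45465045, -1.56649121,  0.38017477]))
(array([ 0.34592814,  0.07659201, -0.00100627]), array([ 0.71538736,  0.46126113, -1.58967928,  0.38542476]))
(array([ 0.32098126,  0.07284563, -0.00536061]), array([ 1.18739497, -0.25264207, -1.51835419,  0.52716518, -0.22522895,
        0.12884801]))
```

Request:
step_arm([
  [0,[0,-0.005,-0.004],0],
  [0,[0.008,-0.005,-0.008],0],
  [0,[0.016,-0.005,-0.008],0],
  [0,[0.016,0.0,-0.008],0],
  [0,[0.016,0.004,-0.008],0],
])

```text
t: 13.72
eef_pos: [0.4841, -0.3217, 0.0823]
tool_rot: [-0.355, 3.121, -0.001]
wrist_force: [0.2, -3.5, -1.1]
grip_width: 0.0276
```

Request:
step_arm([
  [0,[0,0.002,0],0],
  [0,[0,0.004,0],0],
  [0,[0,0.004,0],0],
])

```text
t: 14.1
eef_pos: [0.4838, -0.3184, 0.0824]
tool_rot: [-0.356, 3.12, -0.002]
wrist_force: [1.9, -4.7, -3.5]
grip_width: 0.0281
```

Run:
```python
from h import *
cap('scene','s12');cap('wrist','w12');go(.5,-.3,.08,-167)
o=robot.observe();p=o['eef_pos']
d=p[:2]-[.5844,-.2605];print('bracket xy',d@[.974,.225],d@[-.225,.974])
overlay('w12',p,-167,.42,.071,-.002,240,140,400,380,'o1',3)
overlay('s12',p,-167,.42,.071,-.002,360,190,450,270,'o2',7)
a=cv2.imread('pics/o1.png');b=cv2.imread('pics/o2.png');b=cv2.resize(b,(386,343))
c=np.zeros((600,800,3),np.uint8);a=cv2.resize(a,(400,600));c[:,:400]=a;c[:343,410:796]=b;cv2.imwrite('pics/o4.png',c)
```

```text
t 14.2 pos [ 0.4838 -0.3184  0.0824] yaw -167.0 q [-0.66  0.6   1.69 -0.    0.85  2.25] F [ 2.5 -4.7 -2.8] w 0.0281
shift [-0.02, 0.0143, 0.0024] turn -0.0 rows 0.39475388646733706 0.0004731030087412064
bracket xy -0.1110610816269917 -0.03375900471294824
```

View pics/o4.png

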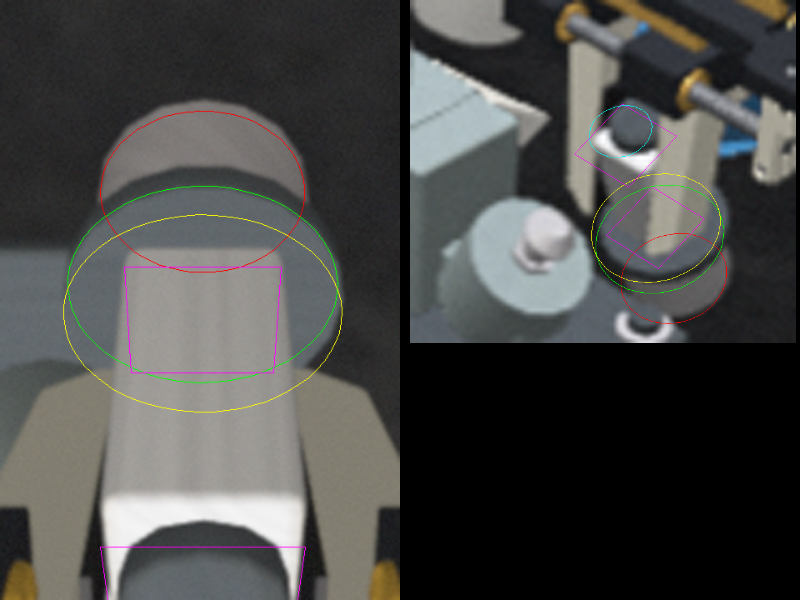

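```bash
python3 - <<'E'
from h import *
p=robot.observe()['eef_pos'];W=load('w12');S=load('s12')
r=(180,206,238.8,338)
print(fit(W,p,-167,r)); print(fit(W,p,-167,r,S,np.array([360+(631-410)/386*90,190+125/343*80])))
W9=load('w9')
E
python3 - <<'E'
from h import *
overlay('w9',[.5091,-.3575,.0719],-167,0,.0678,0,240,200,400,400,'o5',3)
E
```

```text
(array([ 0.37676099,  0.07765036, -0.0020941 ]), array([ 0.49250648,  0.34018202, -1.12515871,  0.27162734]))
(array([ 0.35036327,  0.07400191, -0.00553045]), array([ 0.93005548, -0.30131548, -1.08097162,  0.4638939 ,  0.27389132,
        0.33539115]))
```

View pics/o5.png

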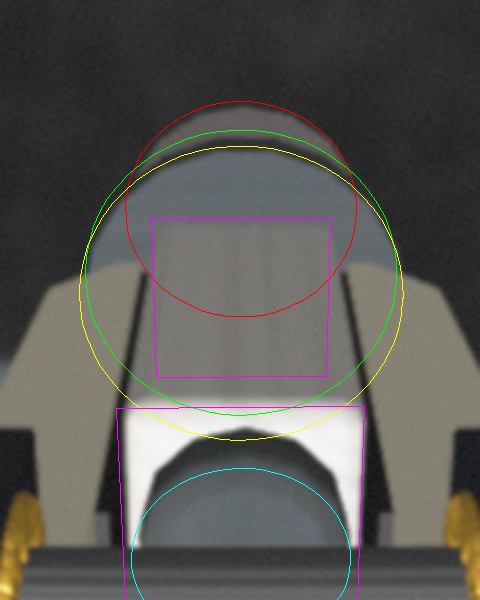

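Run:
```python
from h import *
W=load('w9')
print(fit(W,[.5091,-.3575,.0719],-167,(234.3,246.5,274.3,334.3)))
p=robot.observe()['eef_pos']
overlay('w12',p,-167,.377,.0777,-.002,240,140,400,380,'o1',3)
overlay('s12',p,-167,.377,.0777,-.002,360,190,450,270,'o2',7)
a=cv2.imread('pics/o1.png');b=cv2.imread('pics/o2.png');b=cv2.resize(b,(386,343))
c=np.zeros((600,800,3),np.uint8);a=cv2.resize(a,(400,600));c[:,:400]=a;c[:343,410:796]=b;cv2.imwrite('pics/o6.png',c)
```

```text
(array([0.04907599, 0.0878704 , 0.01139413]), array([ 0.56822398,  0.07104988, -0.90127927,  0.25638198]))
```

View pics/o6.png

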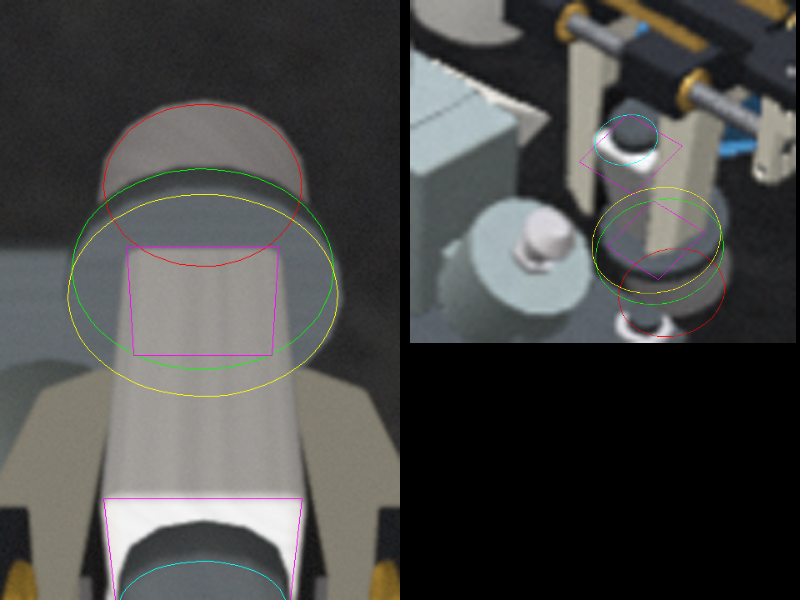

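```bash
cat >> h.py <<'E'
def fit2(W,S,p,yaw,wobs,sobs,L0=None):
    from scipy.optimize import least_squares
    def f(v):
        th,L,s,wu,wv,su,sv=v; m=model(p,yaw,th,L,s)
        M=circ(W,m,.022,0)+[wu,wv];F=circ(W,m,.026,.03)+[wu,wv];F2=circ(W,m,.026,.038)+[wu,wv]
        q=[proj(W,m(a*.014,-.014,z))+[wu,wv] for a,z in ((0,.038),(0,.095),(-1,.095),(1,.095))]
        pr=[M[:,1].min(),M[:,0].min(),M[:,0].max(),F[:,1].min(),min(F[:,0].min(),F2[:,0].min()),max(F[:,0].max(),F2[:,0].max()),q[0][1],q[1][1],min(q[2][0],q[3][0]),max(q[2][0],q[3][0])]
        r=[a-b for a,b in zip(pr,wobs) if b is not None]
        if S is not None:
            SM=circ(S,m,.022,0)+[su,sv];SF=np.vstack([circ(S,m,.026,.03),circ(S,m,.026,.038)])+[su,sv];c=proj(S,m(0,0,.104))+[su,sv]
            ps=[SF[:,0].min(),SF[:,0].max(),SM[:,0].max(),SM[:,1].max(),c[0],c[1]]
            r+=[a-b for a,b in zip(ps,sobs) if b is not None]
        r+=[wu/1.5,wv/1.5,su/1.5,sv/1.5]
        if L0: r.append((L-L0)/.002)
        return r
    z=least_squares(f,[.4,.067,0,0,0,0,0],x_scale=[.1,.01,.01,1,1,1,1]);return z.x.round(4),np.round(f(z.x),1)
E
python3 - <<'E'
from h import *
p=robot.observe()['eef_pos'];W=load('w12');S=load('s12')
wo=(180,279.2,363.2,206,267.2,376,238.8,338,240+103/2.5,240+305/2.5);so=(403.4,434.1,434.6,263.6,411.8,219.1)
print(fit2(W,None,p,-167,wo,so));print(fit2(W,S,p,-167,wo,so));print(fit2(W,S,p,-167,wo,so,.068))
W=load('w9');k=1/3.
wo=(200+103*k,240+125*k,240+357*k,246.5,240+84*k,240+398*k,274.3,334.3,240+124*k,240+366*k)
print(fit2(W,None,[.5091,-.3575,.0719],-167,wo,so))
E
```

```text
(array([ 0.3608,  0.0752, -0.0052,  0.3216,  0.1597,  0.    ,  0.    ]), array([ 0.7,  2.1, -1.7, -0.2, -0.6,  0.3, -1.1,  0.6, -0.5,  0.2,  0.2,
        0.1,  0. ,  0. ]))
(array([ 0.3632,  0.0752, -0.0054,  0.3212,  0.5149,  0.2086, -1.7261]), array([ 0.5,  2.1, -1.6, -0.3, -0.7,  0.4, -1.2,  0.8, -0.5,  0.2,  0.1,
        0.1, -0.4,  1.5,  0.1, -0.7,  0.2,  0.3,  0.1, -1.2]))
(array([ 0.351 ,  0.0734, -0.0065,  0.3211, -0.296 ,  0.0915, -0.9535]), array([ 0.7,  1.8, -1.4, -0.5, -1.2,  0.9, -1.1,  1. , -1.1,  0.8, -0. ,
        0.1, -0.5,  1.6,  0.4, -1.2,  0.2, -0.2,  0.1, -0.6,  2.7]))
(array([-0.0028,  0.0719,  0.0021,  0.3873,  0.0256,  0.    ,  0.    ]), array([ 1.3,  1.4, -0.4, -1.4,  0.1,  0.8, -0.4,  0.5, -0.9, -1.3,  0.3,
        0. ,  0. ,  0. ]))
```

Request:
step_arm([
  [0,[0.004,-0.005,0.001],0],
  [0,[0.008,-0.005,0.002],0],
  [0,[0.008,0.002,0.002],0],
  [0,[0.008,0.006,0.002],0],
  [0,[0.008,0.009,0.002],0],
])

```text
t: 14.82
eef_pos: [0.4732, -0.311, 0.0801]
tool_rot: [0.355, -3.121, 0.0]
wrist_force: [0.9, -5.1, -1.3]
grip_width: 0.0279
```

Run:
```python
from h import *
cap('scene','s13');cap('wrist','w13');go(.5,-.3,.08,-167)
o=robot.observe();p=o['eef_pos']
d=p[:2]-[.5844,-.2605];print('bracket xy',d@[.974,.225],d@[-.225,.974])
overlay('w13',p,-167,.45,.073,-.006,240,130,400,370,'o1',3)
overlay('s13',p,-167,.45,.073,-.006,360,190,450,270,'o2',7)
a=cv2.imread('pics/o1.png');b=cv2.imread('pics/o2.png');b=cv2.resize(b,(386,343))
c=np.zeros((600,800,3),np.uint8);a=cv2.resize(a,(400,600));c[:,:400]=a;c[:343,410:796]=b;cv2.imwrite('pics/o7.png',c)
```

```text
t 14.93 pos [ 0.4732 -0.3108  0.0802] yaw -167.0 q [-0.66  0.59  1.73 -0.    0.83  2.25] F [-0.2 -3.1  0.4] w 0.0281
shift [-0.0285, 0.0046, 0.0002] turn -0.0 rows 0.4620387137024882 0.0005811098560970301
bracket xy -0.11959933994565163 -0.024029645219391545
```

View pics/o7.png

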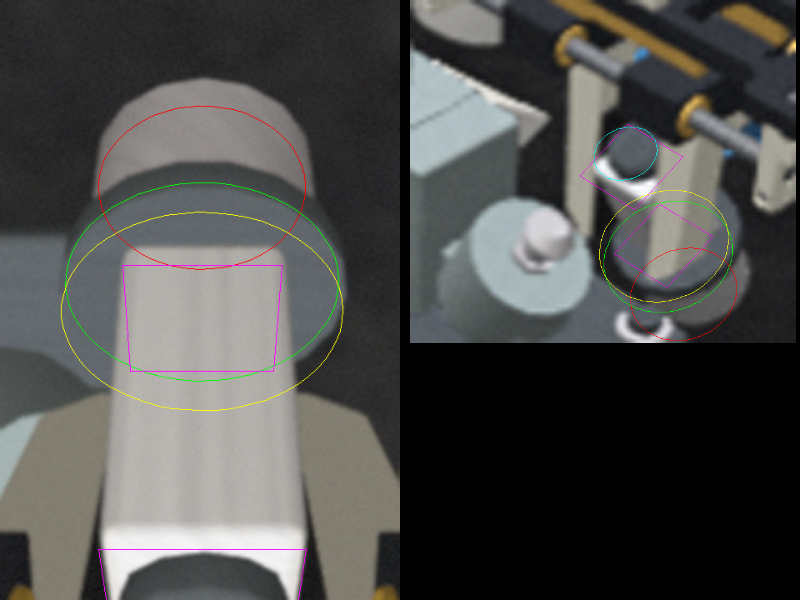

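Run:
```python
from h import *
p=robot.observe()['eef_pos'];W=load('w13');S=load('s13')
wo=(161.2,277.2,366,194.8,265.2,378,228.8,341.2,280,362.8);so=(405.2,436.9,439.3,265.8,412.2,225)
print(fit2(W,None,p,-167,wo,so));print(fit2(W,S,p,-167,wo,so));print(fit2(W,S,p,-167,wo,so,.068))
```

```text
(array([ 0.4785,  0.0752, -0.009 ,  0.57  ,  0.3009,  0.    ,  0.    ]), array([ 1.3,  2.4, -2.8, -0.9, -0.5,  0.2, -1.7,  1.1,  0. ,  0.4,  0.4,
        0.2,  0. ,  0. ]))
(array([ 0.4801,  0.0752, -0.0091,  0.5698,  0.5075,  0.1752, -1.0487]), array([ 1.2,  2.3, -2.8, -0.9, -0.5,  0.3, -1.7,  1.2, -0. ,  0.4,  1.1,
        0.3, -0.8,  1.1, -0.6, -0.6,  0.4,  0.3,  0.1, -0.7]))
(array([ 0.4668,  0.0736, -0.0101,  0.567 , -0.4095,  0.1233, -0.3941]), array([ 1.4,  2.1, -2.6, -1.1, -0.9,  0.7, -1.6,  1.5, -0.6,  1. ,  1. ,
        0.3, -1. ,  1.2, -0.3, -1.1,  0.4, -0.3,  0.1, -0.3,  2.8]))
```

Request:
step_arm([
  [0,[0,0.0015,0],0],
  [0,[0,0.003,0],0],
  [0,[0,-0.01,-0.005],0],
  [0,[0,-0.03,-0.03],0],
  [0,[0,-0.03,-0.07],-0.15],
], force=30)

```text
t: 15.55
eef_pos: [0.4796, -0.3409, 0.1498]
tool_rot: [0.59, -3.084, -0.005]
wrist_force: [-0.6, 0.1, -3.5]
grip_width: 0.0277
```

Request:
step_arm([
  [0,[0,0,-0.02],-0.18],
  [0,[0,0,-0.02],-0.36],
  [0,[0,0,-0.02],-0.54],
  [0,[0,0,-0.02],-0.72],
  [0,[0,0,-0.02],-0.9],
])

```text
t: 16.18
eef_pos: [0.4799, -0.3402, 0.1699]
tool_rot: [-1.879, 2.518, 0.003]
wrist_force: [0.8, -0.2, -3.8]
grip_width: 0.0275
```

```bash
cat >> h.py <<'E'
NB=np.array([.4967,-.2807,.052]);TY=np.array([-.9744,-.225,0]);AX=np.cos(.5)*np.array([0,0,1])+np.sin(.5)*TY;PY=np.cos(.5)*TY-np.sin(.5)*np.array([0,0,1])
def tgt(d,L,s): return NB+AX*(L+d)-PY*s
E
python3 -c "
from h import *
x=tgt(.045,.074,-.0095);print(x,tgt(0,.074,-.0095));go(*x,-77)"
```

```text
[ 0.43298528 -0.29541245  0.15187778] [ 0.45400713 -0.29055827  0.11238657]
t 16.18 pos [ 0.4799 -0.3402  0.1699] yaw -106.5 q [-0.7   0.5   1.61  0.    1.04  1.16] F [ 0.8 -0.2 -3.8] w 0.0275
shift [-0.0296, 0.0577, 0.0182] turn -0.515 rows 1.0768620175663208 2.755799506487429
```

Request:
step_arm([
  [0,[-0.01,0.02,0.0],-0.18],
  [0,[-0.02,0.04,0],-0.36],
  [0,[-0.0296,0.0577,0],-0.515],
  [0,[-0.0296,0.0577,0.01],-0.515],
  [0,[-0.0296,0.0577,0.01],-0.515],
])

```text
t: 16.8
eef_pos: [0.4336, -0.2955, 0.1593]
tool_rot: [-2.449, 1.967, 0.002]
wrist_force: [-0.1, -1.3, -2.4]
grip_width: 0.0279
```

Run:
```python
from h import *
cap('wrist','w14');cap('scene','s14');cap('top','t14')
x=tgt(.045,.074,-.0095);go(*x,-77)
p=robot.observe()['eef_pos']
overlay('w14',p,-77,.49,.074,-.0095,200,110,440,410,'o1',2)
overlay('s14',p,-77,.49,.074,-.0095,340,170,440,290,'o2',5)
a=cv2.imread('pics/o1.png');b=cv2.imread('pics/o2.png');
c=np.zeros((600,800,3),np.uint8);c[:,:480]=a;c[:384,480:800]=cv2.resize(b,(320,384));cv2.imwrite('pics/o8.png',c)
```

```text
t 16.95 pos [ 0.4339 -0.2957  0.16  ] yaw -77.4 q [-0.69  0.4   1.79  0.    0.95  0.66] F [-0.5  0.6 -2.4] w 0.0279
shift [-0.0004, 0.0008, 0.0081] turn -0.008 rows 0.13089243698951927 0.041852160739836726
```

View pics/o8.png

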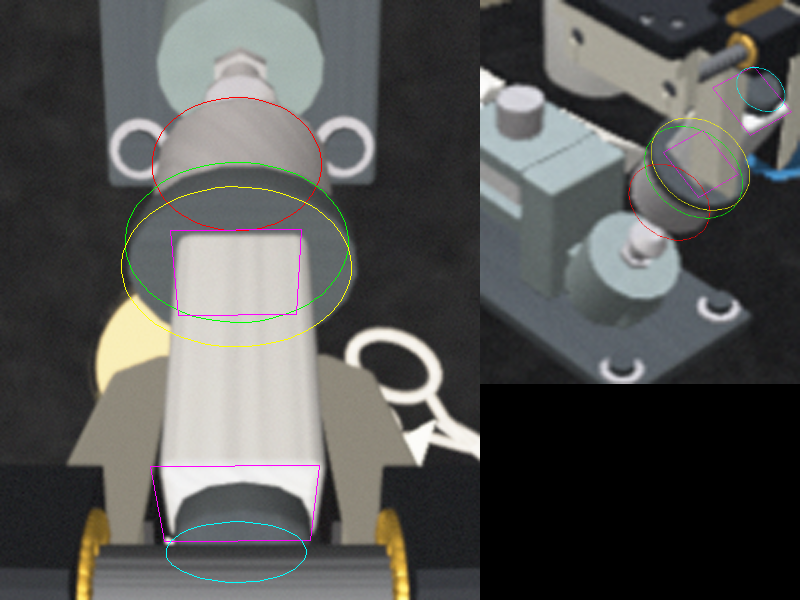

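View pics/t14.png

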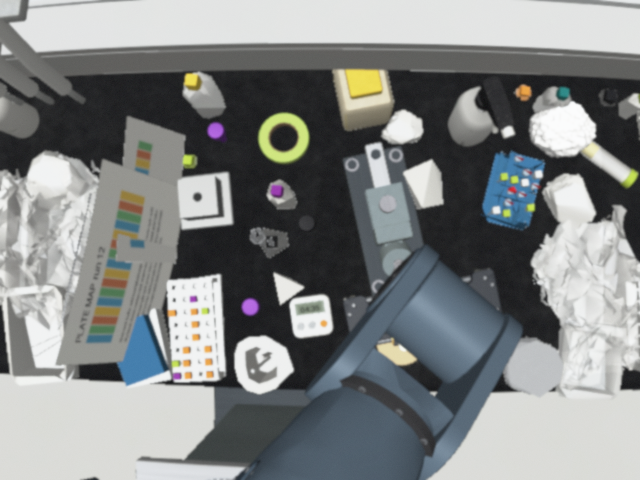

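Run:
```python
from h import *
crop('s14',360,180,440,270,'c20',7)
S=load('s14')
for n in (0,.014,.025): print((proj(S,NB+AX*n)-[360,180])*7)
```

```text
[197.14457022 487.60933464]
[219.82727345 460.85474662]
[238.07163432 439.32969359]
```

View pics/c20.png

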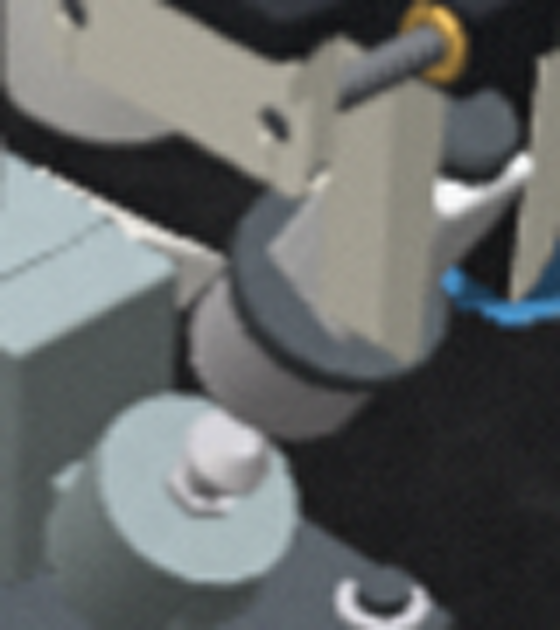

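Run:
```python
from h import *
p=robot.observe()['eef_pos'];W=load('w14');S=load('s14')
wo=(159,277.5,364,194,263.5,377,228,341.5,280,361.5);so=(393.1,423.6,None,242.6,428.9,198.6)
for L0 in (None,.068):
  x,r=fit2(W,S,p,-77.3,wo,so,L0);print(x,r)
  m=model(p,-77.3,*x[:3]);mo=m(0,0,0);d=mo-NB;print('mouth rel nipple: along',d@AX,'perp TY-dir',d@PY,'lat',d@[-.225,.974,0])
o=robot.observe();print(o['tool_rot'])
```

```text
[ 0.5081  0.0766 -0.0064  1.9172  0.6952  0.1974 -2.5519] [ 1.1  1.6 -1.4 -1.   0.7  0.2 -1.9  1.5 -1.2 -0.7 -1.   1.1  1.5 -0.2
 -0.4  1.3  0.5  0.1 -1.7]
mouth rel nipple: along 0.04919289127457568 perp TY-dir -0.0021368830916514386 lat -0.0006679392923614311
[ 0.4929  0.0749 -0.0076  1.9461 -0.4175  0.129  -1.7202] [ 1.4  1.3 -1.1 -1.2  0.2  0.6 -1.8  1.8 -1.9 -0.1 -1.   1.3  1.8 -0.4
 -1.   1.3 -0.3  0.1 -1.1  3.5]
mouth rel nipple: along 0.050786476381243395 perp TY-dir -0.002184646100371836 lat -0.0006640653342900804
[-2.45088578e+00  1.96523053e+00  3.00592787e-04]
```

```bash
python3 -c "
from h import *
go(*tgt(.030,.075,-.0078),-77)"
```

```text
t 16.95 pos [ 0.4339 -0.2957  0.16  ] yaw -77.4 q [-0.69  0.4   1.79  0.    0.95  0.66] F [-0.5  0.6 -2.4] w 0.0279
shift [-0.0005, -0.0074, 0.0196] turn -0.008 rows 0.33513614251584545 0.041852160739836726
```

Request:
step_arm([
  [0,[-0.0003,-0.0037,0.01],-0.005],
  [0,[-0.0005,-0.0074,0.0196],-0.008],
  [0,[-0.0005,-0.0074,0.0196],-0.008],
])

```text
t: 17.32
eef_pos: [0.4405, -0.2927, 0.1394]
tool_rot: [-2.461, 1.953, 0.003]
wrist_force: [-0.1, -0.4, -2.9]
grip_width: 0.0281
```

Run:
```python
from h import *
cap('wrist','w15');cap('scene','s15')
go(*tgt(.02,.075,-.0078),-77)
crop('w15',240,120,400,280,'c21',4);crop('s15',360,190,440,280,'c22',7)
a=cv2.imread('pics/c21.png');b=cv2.imread('pics/c22.png');
c=np.zeros((600,800,3),np.uint8);c[:400,:400]=cv2.resize(a,(400,400));c[:450,400:800]=cv2.resize(b,(400,450));cv2.imwrite('pics/o9.png',c)
```

```text
t 17.43 pos [ 0.4407 -0.293   0.1404] yaw -76.9 q [-0.67  0.44  1.79 -0.    0.91  0.67] F [-0.7  0.4 -3.2] w 0.0282
shift [0.0006, -0.005, 0.0087] turn 0.002 rows 0.1611745903955601 0.01068800009632529
```

View pics/o9.png

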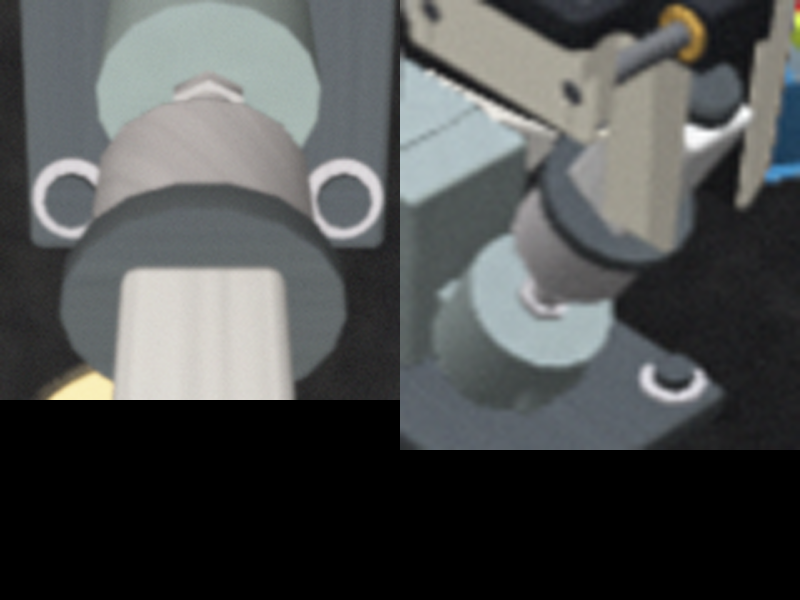

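Request:
step_arm([
  [0,[0.001,-0.0012,0.0022],0],
  [0,[0.001,-0.0025,0.0044],0],
  [0,[0.001,-0.0037,0.0065],0],
  [0,[0.001,-0.005,0.0087],0],
  [0,[0.001,-0.005,0.0087],0],
], force=40)

```text
t: 18.05
eef_pos: [0.4457, -0.2929, 0.1317]
tool_rot: [2.461, -1.953, -0.0]
wrist_force: [-0.7, 0.2, -3.0]
grip_width: 0.0276
```

Run:
```python
from h import *
cap('wrist','w16');cap('scene','s16')
go(*tgt(.012,.075,-.0078),-77)
crop('w16',240,120,400,280,'c21',4);crop('s16',360,190,440,280,'c22',7)
a=cv2.imread('pics/c21.png');b=cv2.imread('pics/c22.png');
c=np.zeros((450,800,3),np.uint8);c[:400,:400]=cv2.resize(a,(400,400));c[:450,400:800]=cv2.resize(b,(400,450));cv2.imwrite('pics/o10.png',c)
```

```text
t 18.15 pos [ 0.4457 -0.2929  0.1318] yaw -76.9 q [-0.67  0.46  1.79 -0.    0.9   0.67] F [ 1.4 -0.1 -3.4] w 0.0278
shift [-0.0004, -0.0039, 0.0072] turn 0.002 rows 0.1313920782138825 0.010478136718617298
```

View pics/o10.png

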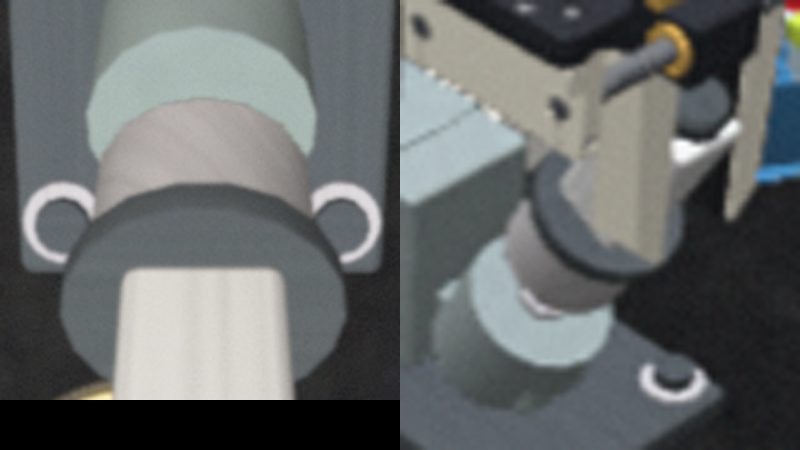

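Request:
step_arm([
  [0,[0,-0.001,0.0018],0],
  [0,[0,-0.002,0.0037],0],
  [0,[0,-0.003,0.0055],0],
  [0,[0,-0.0039,0.0072],0],
  [0,[0,-0.0039,0.0072],0],
])

```text
t: 18.77
eef_pos: [0.4491, -0.2918, 0.124]
tool_rot: [2.46, -1.953, -0.002]
wrist_force: [-4.4, -0.7, -7.1]
grip_width: 0.0278
```

Request:
step_arm([
  [0,[0,0.001,0.0005],0],
  [0,[0,0.0018,0.001],0],
  [0,[0,0.0018,0.001],0],
])

```text
t: 19.15
eef_pos: [0.4482, -0.2927, 0.124]
tool_rot: [-2.46, 1.953, -0.002]
wrist_force: [-0.2, 0.4, -3.8]
grip_width: 0.0284
```

Run:
```python
from h import *
cap('wrist','w17');cap('scene','s17')
go(*tgt(.006,.075,-.0078),-77)
crop('w17',240,120,400,280,'c21',4);crop('s17',360,190,440,280,'c22',7)
a=cv2.imread('pics/c21.png');b=cv2.imread('pics/c22.png');
c=np.zeros((450,800,3),np.uint8);c[:400,:400]=cv2.resize(a,(400,400));c[:450,400:800]=cv2.resize(b,(400,450));cv2.imwrite('pics/o11.png',c)
```

```text
t 19.25 pos [ 0.4481 -0.2927  0.124 ] yaw -76.9 q [-0.67  0.47  1.79  0.    0.88  0.68] F [-0.7 -0.2 -3.1] w 0.0276
shift [-0.0007, -0.0043, 0.0046] turn 0.002 rows 0.10177284174446431 0.009996632510805657
```

View pics/o11.png

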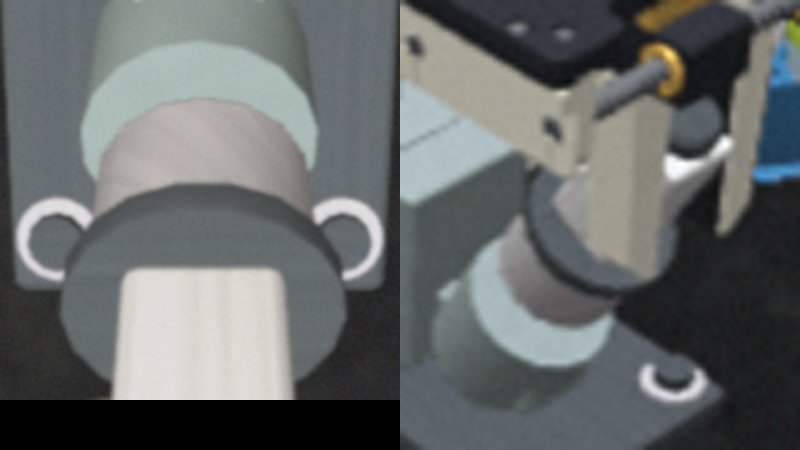

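Request:
step_arm([
  [0,[-0.0006,-0.0005,0.0009],0],
  [0,[-0.0006,-0.001,0.0018],0],
  [0,[-0.0006,-0.0014,0.0026],0],
  [0,[-0.0006,-0.0019,0.0035],0],
  [0,[-0.0006,-0.0019,0.0035],0],
], force=50)

```text
t: 19.88
eef_pos: [0.4492, -0.2915, 0.12]
tool_rot: [2.46, -1.953, -0.001]
wrist_force: [-2.5, -0.2, -2.3]
grip_width: 0.0281
```

Request:
step_arm([
  [0,[0,0.0003,0.001],0],
  [0,[0,-0.0002,0.002],0],
  [0,[0,-0.0007,0.0029],0],
  [0,[0,-0.0013,0.0038],0],
  [0,[0,-0.0013,0.0038],0],
])

```text
t: 20.5
eef_pos: [0.4506, -0.2913, 0.1163]
tool_rot: [2.46, -1.953, -0.0]
wrist_force: [-2.5, -1.4, -0.7]
grip_width: 0.0279
```

Run:
```python
from h import *
cap('wrist','w18');cap('scene','s18')
go(*tgt(.0,.075,-.0078),-77)
F=robot.observe()['wrist_force']+[0,0,3.1];print('ax,py,lat',F@AX,F@PY,F@np.cross(AX,PY))
crop('w18',240,120,400,280,'c21',4);crop('s18',360,190,440,280,'c22',7)
a=cv2.imread('pics/c21.png');b=cv2.imread('pics/c22.png');
c=np.zeros((450,800,3),np.uint8);c[:400,:400]=cv2.resize(a,(400,400));c[:450,400:800]=cv2.resize(b,(400,450));cv2.imwrite('pics/o12.png',c)
```

```text
t 20.6 pos [ 0.4507 -0.2912  0.1163] yaw -76.9 q [-0.66  0.49  1.79 -0.    0.87  0.68] F [-2.1 -1.9 -1.5] w 0.0279
shift [0.0001, -0.0044, 0.0022] turn 0.002 rows 0.07888742508164232 0.009686440368395315
ax,py,lat 2.6451593763505636 1.4105823222743459 1.3588169428504253
```

View pics/o12.png

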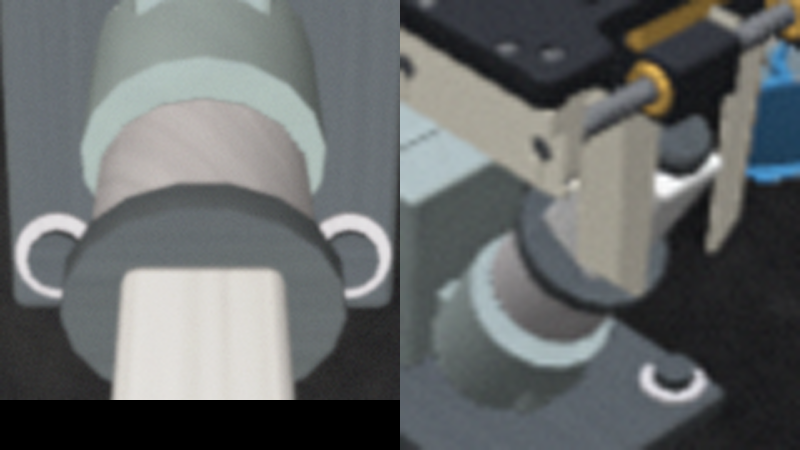

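Request:
step_arm([
  [0,[0,-0.0002,0.001],0],
  [0,[0,-0.0007,0.0019],0],
  [0,[0,-0.0012,0.0028],0],
  [0,[0,-0.0016,0.0036],0],
  [0,[0,-0.0016,0.0036],0],
], force=60)

```text
t: 21.22
eef_pos: [0.4525, -0.2908, 0.1127]
tool_rot: [-2.46, 1.953, -0.0]
wrist_force: [-0.1, -0.8, -3.4]
grip_width: 0.0279
```

```bash
cat >> h.py <<'E'
def ff():
    o=robot.observe();F=o['wrist_force']+[0,0,3.1];d=o['eef_pos']-NB;print('pos',o['eef_pos'].round(4),'along',(d@AX).round(4),'py',(d@PY).round(4),'ax,py,lat',(F@AX).round(1),(F@PY).round(1),(F@np.cross(AX,PY)).round(1),o['moment'].round(2))
E
python3 -c "
from h import *
ff()"
```

```text
pos [ 0.4525 -0.2908  0.1127] along 0.075 py 0.0107 ax,py,lat -0.1 0.4 0.8 [-0.25  0.15 -0.05]
```

Request:
step_arm([
  [0,[0,-0.0005,0.0009],0],
  [0,[0,-0.001,0.0018],0],
  [0,[0,-0.0014,0.0026],0],
  [0,[0,-0.0014,0.0026],0],
])

```text
t: 21.72
eef_pos: [0.4538, -0.2905, 0.1103]
tool_rot: [-2.46, 1.953, -0.0]
wrist_force: [-3.0, -1.3, 3.3]
grip_width: 0.0279
```

```bash
python3 -c "
from h import *
ff()"
```

```text
pos [ 0.4538 -0.2905  0.1103] along 0.0723 py 0.0107 ax,py,lat 7.2 -0.3 0.6 [-0.1   0.46  0.02]
```

```bash
cat >> h.py <<'E'
def look(n):
    cap('wrist','w'+n);cap('scene','s'+n)
    crop('w'+n,240,100,400,260,'c21',4);crop('s'+n,360,200,440,290,'c22',7)
    a=cv2.imread('pics/c21.png');b=cv2.imread('pics/c22.png')
    c=np.zeros((450,800,3),np.uint8);c[:400,:400]=cv2.resize(a,(400,400));c[:450,400:800]=cv2.resize(b,(400,450));cv2.imwrite('pics/o'+n+'.png',c)
E
python3 -c "
from h import *
look('19');ff()"
```

```text
pos [ 0.4538 -0.2905  0.1103] along 0.0723 py 0.0107 ax,py,lat 6.9 -1.5 0.0 [-0.14  0.46  0.05]
```

View pics/o19.png

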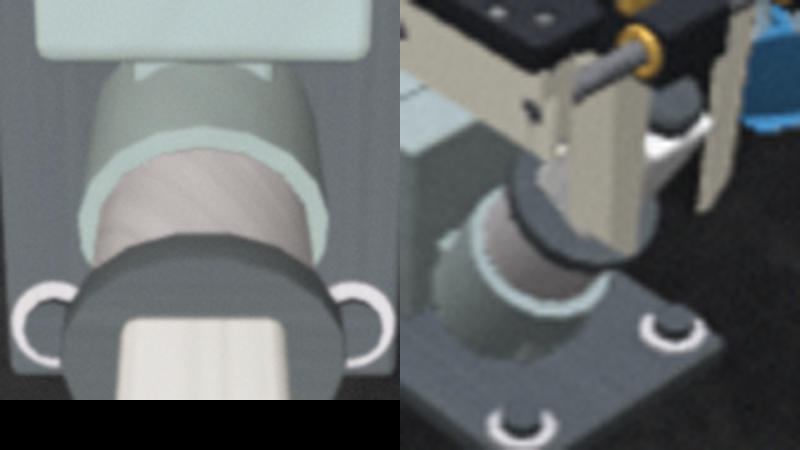

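Request:
step_arm([
  [0,[0,-0.0004,0.0006],0],
  [0,[0,-0.0007,0.0012],0],
  [0,[0,-0.001,0.0018],0],
  [0,[0,-0.001,0.0018],0],
])

```text
t: 22.32
eef_pos: [0.4541, -0.2906, 0.11]
tool_rot: [2.46, -1.952, -0.001]
wrist_force: [-14.3, 2.0, 26.4]
grip_width: 0.0276
```

```bash
python3 -c "
from h import *
ff()"
```

```text
pos [ 0.4541 -0.2906  0.11  ] along 0.0719 py 0.0105 ax,py,lat 32.3 -2.3 -5.2 [0.44 2.38 0.13]
```

Run:
```python
from h import *
look('20');ff()
p=robot.observe()['eef_pos']
W=load('w20')
im=cv2.imread('pics/w20.png')[100:250,250:390];im=cv2.resize(im,None,fx=4,fy=4,interpolation=cv2.INTER_CUBIC)
cv2.imwrite('pics/c23.png',im)
crop('s20',370,200,430,290,'c24',6)
```

```text
pos [ 0.4541 -0.2905  0.11  ] along 0.0719 py 0.0106 ax,py,lat 31.8 -3.3 -4.6 [0.46 2.37 0.11]
```

View pics/c23.png

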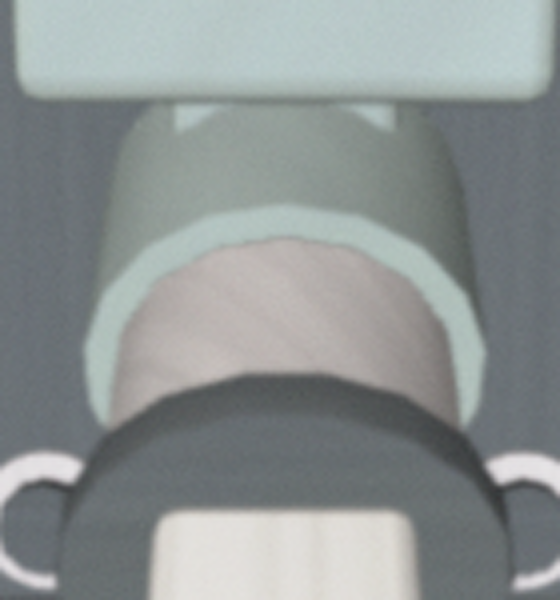

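View pics/c24.png

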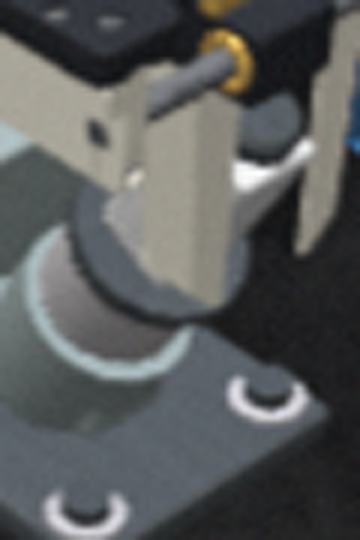

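Run:
```python
from h import *
W=load('w20');S=load('s20');lat=np.cross(AX,PY)
def c(C,r,z,O=NB,ax=AX,py=PY): return np.array([proj(C,O+ax*z+r*(lat*np.cos(a)+py*np.sin(a))) for a in np.linspace(0,6.28,120)])
def d(C,o,k): 
    B=c(C,.026,0);M=c(C,.022,0);F=c(C,.026,.03)
    f=lambda P:((P-o)*k)
    print('W boss top',f(B)[:,1].min(),'mouth top',f(M)[:,1].min(),'flange top',f(F)[:,1].min(),'boss x',f(B)[:,0].min(),f(B)[:,0].max(),'mouth x',f(M)[:,0].min(),f(M)[:,0].max())
d(W,[250,100],4)
for th in (.45,.5,.55):
  for z in (0,.003):
    ax=np.cos(th)*np.array([0,0,1])+np.sin(th)*TY;py=np.cos(th)*TY-np.sin(th)*np.array([0,0,1])
    # pivot so mouth centre at NB+AX*z
    O=NB+AX*z
    print(th,z,'mouth-boss top',4*(c(W,.022,0,O,ax,py)[:,1].min()-c(W,.026,0)[:,1].min()),'flange-mouth',4*(c(W,.026,.03,O,ax,py)[:,1].min()-c(W,.022,0,O,ax,py)[:,1].min()))
```

```text
W boss top 207.81218003488993 mouth top 236.22470625801384 flange top 369.8338939047876 boss x 71.90403846521349 477.2380527931407 mouth x 103.19488074792162 445.96629223514924
0.45 0 mouth-boss top 23.327666559245245 flange-mouth 119.56333017056681
0.45 0.003 mouth-boss top 37.83302147969721 flange-mouth 123.34715762681799
0.5 0 mouth-boss top 28.412526223123905 flange-mouth 133.60918764677376
0.5 0.003 mouth-boss top 43.03912347679352 flange-mouth 137.51330832189308
0.55 0 mouth-boss top 33.92672610004115 flange-mouth 147.22969577000254
0.55 0.003 mouth-boss top 48.67759475756293 flange-mouth 151.23828539672616
```

Request:
step_arm([
  [0,[0,0.0002,-0.0004],0],
  [0,[0,0.0002,-0.0004],0],
  [0,[0,0.0002,-0.0004],0],
  [0,[0,0.0002,-0.0004],0],
])

```text
t: 22.92
eef_pos: [0.4541, -0.2906, 0.11]
tool_rot: [2.46, -1.953, -0.0]
wrist_force: [-11.0, 0.7, 21.6]
grip_width: 0.028
```

Run:
```python
from h import *
cap('top','t21');ff()
look('21');ff();print(robot.observe()['t'])
crop('t21',250,130,450,340,'c25',3)
cv2.imwrite('pics/s21v.png',cv2.resize(cv2.imread('pics/s21.png')[130:380,180:480],(780,650)[::1])[:600])
```

```text
pos [ 0.4541 -0.2906  0.1101] along 0.0719 py 0.0106 ax,py,lat 26.3 -2.8 -3.5 [0.31 1.96 0.07]
pos [ 0.4541 -0.2906  0.11  ] along 0.0719 py 0.0106 ax,py,lat 25.8 -2.9 -2.6 [0.28 1.93 0.05]
23.075
```

View pics/s21v.png

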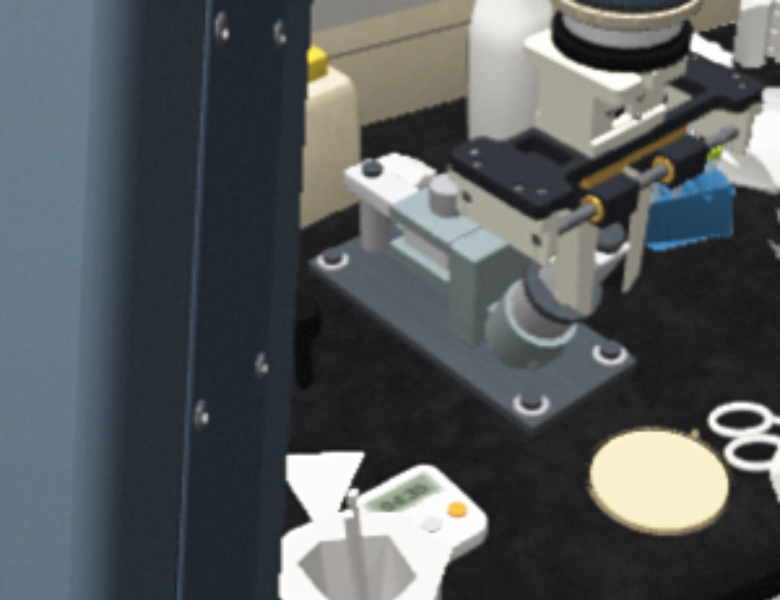

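View pics/o21.png

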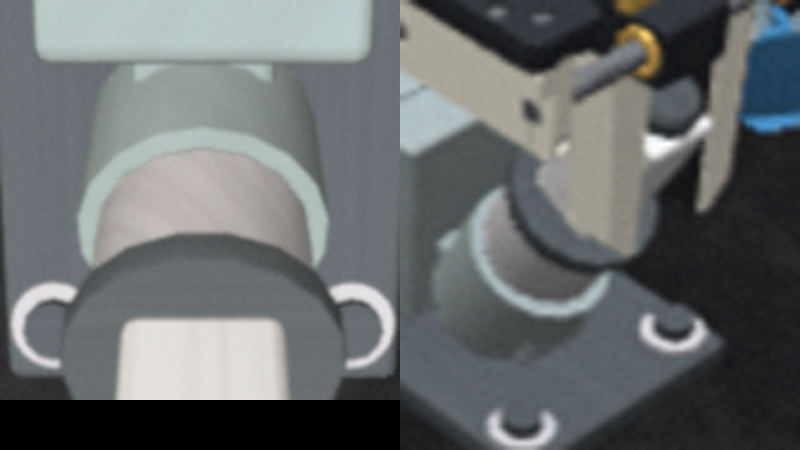

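```bash
python3 -c "
from h import *
print(robot.close_job())"
```

```text
the job is handed in; nothing more can be done
None
```

I finished the job and handed it in at about 23 s of the 61 s allowed, with the arm still holding the coupler. The interface gives no verdict, so what follows is from my own checks.

- **Pin:** I took it from the block and pushed it down through the fork and arm holes. The descent was free, then the push met 17.5 N at the height expected for a seated head. The last picture shows the head on the fork.
- **Getting the coupler to lean:** The moves only allow turning about the tool's own axis. I tilted the coupler in the grip by pushing its sleeve against the edge of the bracket base. The camera fit put it at about 0.5 rad, and it also slid a few millimetres in the grip.
- **Coupler on the nipple:** I pressed it on along the nipple's axis.
  - **Snap:** I inferred this from the forces. The push fell to about zero some 3 mm before home, where the jaws should catch, then rose to about 7 N and met a hard stop.
  - **Final hold:** It was pressed home along its axis with about 26 N and gripped at 60 N. The force was steady over the last readings.
  - **Fit on the boss:** The last wrist pictures show an even ring of boss face around the mouth. The fit gives a lean of about 0.5 rad and 0 to 0.7 mm off the face.

**Checks that disagreed:** The camera fits differed by 2 to 3 mm on where the coupler sat in the grip. I corrected that by feel on the way in, after one brief side contact of about 5 N. The plunger position itself could not be read.

The arm did not go near the timer, petri dish or tape. The timer and dish stood undisturbed in the last scene picture. I last saw the tape in place in a top picture at about 17 s.

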